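# Move the hot bath lid to its stand with the lid lifter

## Robot

A 6-joint arm with a two-finger parallel gripper is mounted at the origin on the work surface. World frame = base frame: x ahead of the robot, y to its left, z up, the work surface at z = 0. Lengths are in m, angles in degrees, forces in N, time in s.
With the tool pointing down it reaches from about 0.25 to 0.725 m from the base axis. Payload 9.7 kg.
Tool frame: the origin (TCP) lies midway between the tips of the shut fingers; the grasp point (between the pads) lies 19 mm behind it (bot.pinch_z is the distance from the TCP to the grasp point, in m); z points along the fingers, x is the direction in which the jaws open and shut, and the axes are right-handed (so a half turn about z gives the same grasp; the last joint's range is limited). The gripper opens to 85 mm and grips with 20 to 120 N. Pads are 22 mm wide; open, the fingers measure 114 mm over their backs; the gripper's body (76 mm by 85 mm) begins 54 mm behind the grasp point. The pads swing forward as they close: fully open they stand 13 mm farther back than shut.
Start: joints at [73.969, 4.979, 10.078, 95.1, 0, 90], TCP at [0.152, 0.529, 0.231] pointing down, gripper open.
Joint ranges: [-179.16, 179.16], [-48.56, 103.87], [-65.8, 70.77], [-126.05, 130.52], [-82.76, 87.17], [-180, 180]. Speed limits (degrees/s): [127.2, 127.2, 147.25, 180, 180, 180].

## Interface

Orientations are given as [roll, pitch, yaw] about the fixed x, y, z axes, in that order (R = Rz(yaw) Ry(pitch) Rx(roll)).
In Python, from workcell import bot gives the robot as it stands. The module is installed in compiled form; this text tells all that it offers.
- The arm moves only by the shell command python3 -m pendant 'ROWS' [FORCE]. ROWS is JSON, a list of rows, each a list of 7 numbers: the shift along the tool's x, y, z scaled (see below), then the turn, a rotation vector about the tool's x, y, z scaled (see below), then the closure, from 0 (fully open) to 1 (shut). In form: [[tx, ty, tz, wx, wy, wz, jaw], ...]. A call has 1 to 12 rows; each row shifts and turns the pose as measured when the row begins, along the tool's axes as they then stand; what a row does not reach is not made up. The controller multiplies each number of a shift by 0.25 m and each number of a turn by pi rad. A row lasts 1/10 s, in which the tool goes at most 50 mm and 8.59 degrees, less where a joint would pass 70% of its speed; a pose out of reach is approached as far as the arm can. A call with a number of a shift or a turn outside -1 to 1 is refused whole. A call with a gripper value outside its range is refused whole. The fingers move at their own pace and stop on an object; FORCE is the grip in N (left out, the last holds). Time passes only in rows, so rows that do not move let the fingers close. It gives the time, the measured TCP pose, the force and the opening at its end, in the units of the state.
- bot.get_obs(): the state, without advancing time (a new reading comes with each control period).
- bot.camera(name): name is "side" or "top"; returns the picture (480x640x3 uint8, red, green, blue); there is no depth.
- bot.calibration(name): a dict with "intrinsics" (3x3 intrinsics, pixels), "xyz" and "attitude" of the camera in the world. Camera axes: x right, y up, looking along -z (the intrinsics and any distortion apply to the point x, -y, -z); pixel columns grow to the right and rows downward; lengths in m; the calibration is good to about 2 mm. A picture is of the moment at which its call begins. calibration takes no time and is no camera call.
- bot.job_done(): hands the job in, once; it reports no verdict.
The state is a dict: "time": time; "q": joint angles; "qd": joint speeds; "joint_efforts": joint torques, N m; "ee_pos": TCP position; "tcp_rot": TCP orientation; "wrist_force": force on the tool from outside, world axes, zero at the start; "torque": the same for the moment, N m; "opening": finger opening in m.
Only numpy, scipy, OpenCV 4.12 (cv2) and the standard library are available. Lean on these libraries where they do the work, as an engineer would, in place of code of your own. Each camera call takes 0.05 s, during which the arm holds its last target.

## Task

The steel lid on the white warming bath is hot: take the lid lifter from its red caddy, hook it under the middle of the lid's loop handle, and lift the lid clear, keeping it level and never touching it with the gripper or arm. Set it down gently, without dropping it or pushing on it, so that it sits flat and centred in the red cradle of the lid stand, whose height is not known beforehand and must be felt. Then unhook, stand the lifter upright in its caddy again and let go, leaving everything else on the bench where it is.

Things in the scene. Friction and masses are not known exactly. Their poses are not given: they have to be found in the camera images.
- lid: Hot steel lid, 0.3 to 0.52 kg, balanced on its axis. Disc 140 mm diameter, 5 mm thick; origin at the centre of the disc's underside, z up. Below the disc a tapered plug 8 mm deep (124 mm diameter at the disc, 114 mm at its foot) enters the bath's well or the cradle. On top a loop handle in its y-z plane (see bar).
- bar (a point): Middle of the lid's loop handle: the axis of its straight top bar, 8 mm round, along the lid's y axis, 33 mm above the lid's origin. The loop's posts, 8 mm round, are 34 mm to either side. The opening under the bar is 60 mm wide and 24 mm high (5 to 29 mm above the lid's origin).
- lifter: Lid lifter, 0.16 kg, 130 mm tall, upright in the caddy. Origin at the underside of its tongue, below the middle of the grip, z up. A steel C hook open towards its +x: flat tongue x -21 to 21, y -7 to 7, z 0 to 6 mm; lip at the +x end, x 16 to 21, up to z 13 mm; stem x -21 to -13 mm, up to an arm at z 74 to 80 mm.
- grip (a point): Middle of the lifter's brown wooden grip, 105 mm above the lifter's origin. The grip is 36 mm along the lifter's x, 24 mm along its y (hold it across this width) and 50 mm tall.
- saddle (a point): Middle of the top face of the lifter's tongue, 6 mm above the lifter's origin, in line below the grip: the loop's bar should hang here, between stem and lip.
- caddy: Fixed red open-topped caddy of the lifter, on a 90 x 70 mm grey foot. Origin at the centre of its underside. Slot inside 52 mm (x) by 26 mm (y), walls 6 mm, rim 60 mm high, inner floor 6 mm above the origin. The lifter stands centred in it with its x axis along the caddy's x axis.
- bath: Fixed white warming bath, 180 x 180 mm, 90 mm high, round well 131 mm diameter in its top; the lid starts centred on the well, its origin level with the bath's top (90 mm). Origin at the centre of the underside.
- stand: Fixed lid stand: grey round foot 130 mm diameter, column, and centred on top a red cradle. Origin at the centre of the foot's underside. Cradle: shallow cup, 156 mm outside, 132 mm inside diameter, 11 mm deep; the lid's disc rests on its rim, plug inside. The rim is clamped at an unmeasured height, anywhere from 61 to 111 mm above the origin; it gives only above 60 N.
- spray: Bystander, leave alone: white closed bottle, 56 mm diameter, 150 mm tall; origin at the centre of its underside.
- beaker: Bystander, leave alone: open glass beaker, 64 mm diameter, 80 mm tall; origin at the centre of its underside.
- jar: Bystander, leave alone: amber jar with yellow cap, 52 mm diameter, 60 mm tall; origin at the centre of its underside.
- dish: Bystander, leave alone: empty steel instrument tray, 110 x 70 x 25 mm; origin at the centre of its underside.
- weight: Bystander, leave alone: brass check weight, 36 mm diameter, 35 mm tall; origin at the centre of its underside.

How it is judged (in metres and radians):
On the way, in this order (a step that is already met when the one before it is completed fails the run):
1. the lifter is drawn out of its caddy (z of lifter in the frame of caddy above 0.065 m), for 0.1 s.
2. the lid hangs level from the lifter alone, lifted clear of the bath (z of lid in the frame of bath above 0.11 m and contact force between lifter and lid above 1.5 N and contact force between lid and bath below 0.1 N and angle between lid's own z axis and vertical below 0.15 rad), for 0.4 s.
3. the lid rests flat and centred in the stand's cradle, off the lifter (horizontal distance between lid and stand below 0.006 m and angle between lid's own z axis and vertical below 0.06 rad and contact force between lid and stand above 1.5 N and contact force between lid and lifter below 0.2 N and linear speed of lid below 0.02 m/s), for 0.2 s.
At the end, for the whole second after the job is handed in: The lid rests on the stand's cradle within 6 mm of its centre and within 0.06 rad of level, still, not touched by the lifter; the lifter stands upright (within 0.1 rad) on the floor of its caddy, within 15 mm of its centre, released and still (all of step 3 and horizontal distance between lifter and caddy below 0.015 m and z of lifter in the frame of caddy below 0.012 m and angle between lifter's own z axis and vertical below 0.1 rad and linear speed of lifter below 0.02 m/s and contact force between the fingers and lifter below 0.1 N).
It fails at once if the gripper or arm touches the hot lid (contact force between any of the fingers, the arm and lid above 0.3 N).
It fails at once if the lid tips more than 0.2 rad or comes down on the bench (angle between lid's own z axis and vertical above 0.2 rad or height (world z) of lid below 0.05 m).
It fails at once if the lifter pushes or pulls on the lid with more than 14 N (contact force between lifter and lid above 14 N).
It fails at once if the lid is dropped or pressed on its stand with more than 16 N (contact force between lid and stand above 16 N).
It fails at once if a bystander is moved more than 20 mm (distance of any of spray, beaker, jar, dish, weight from where it was at the start of the episode above 0.02 m).
It also fails if it takes over 69 s, if anything falls off the work surface, if the arm or the gripper's body presses on something with over 40 N, if the wrist force passes 120 N, or if a joint passes its speed limit or range.

## Working session

There is one attempt and no reset: what is moved stays moved. The work goes in short steps, Python scripts to look and compute and a shell command to move; the robot and the scene stay as the last step left them, time stands still between calls to the robot, and variables do not carry over. Pictures are saved under pics/ and viewed, and the job is handed in when it is done.

```bash
mkdir -p pics; ls
python3 - <<'E'
from workcell import bot
import cv2
o=bot.get_obs();print(o)
print(bot.pinch_z)
for n in("side","top"):
    im=bot.camera(n);cv2.imwrite(f"pics/{n}0.png",im[:,:,::-1]);print(n,bot.calibration(n))
E
```

```text
pics
{'time': 0.0, 'q': array([7.39694589e+01, 5.01080072e+00, 1.00347911e+01, 9.51020547e+01,
       7.79066615e-04, 8.99995554e+01]), 'qd': array([-0.00914446,  0.14687098,  0.05360963,  0.07128933,  0.12350088,
       -0.07966484]), 'joint_efforts': array([-7.84336316e-04, -5.20379233e+01,  4.64814019e+01,  1.56145217e-02,
       -4.10439554e-05,  1.09933033e-06]), 'ee_pos': array([0.15181056, 0.52837726, 0.23058899]), 'tcp_rot': array([-1.79999220e+02,  7.80643621e-02,  7.39699035e+01]), 'wrist_force': array([0.13752113, 1.78703814, 0.85881275]), 'torque': array([0.05057712, 0.0164411 , 0.03827784]), 'opening': 0.08491356492271307}
0.0187
side {'intrinsics': array([[541.22238231,   0.        , 307.98012853],
       [  0.        , 541.22238231, 238.22716242],
       [  0.        ,   0.        ,   1.        ]]), 'xyz': array([ 0.2447368 , -0.7223965 ,  0.83655336]), 'attitude': array([ 47.32058759,   0.93631397, -24.50119056])}
top {'intrinsics': array([[574.46676071,   0.        , 325.1397043 ],
       [  0.        , 574.46676071, 239.01097684],
       [  0.        ,   0.        ,   1.        ]]), 'xyz': array([0.4268295 , 0.0070355 , 1.07289456]), 'attitude': array([  7.10537249,   0.17405555, -88.43392682])}
```

View pics/side0.png

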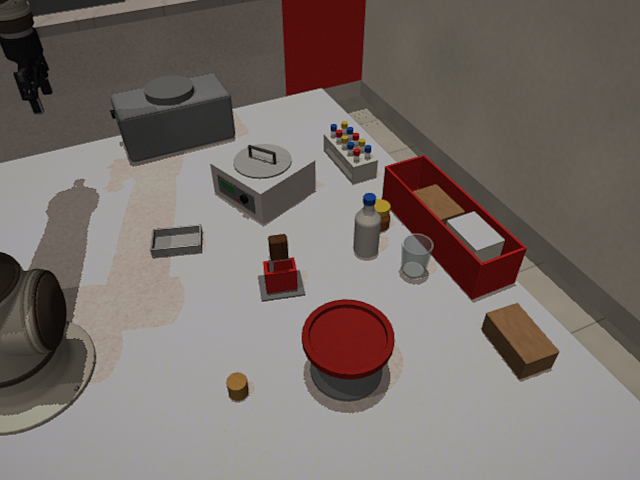

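View pics/top0.png

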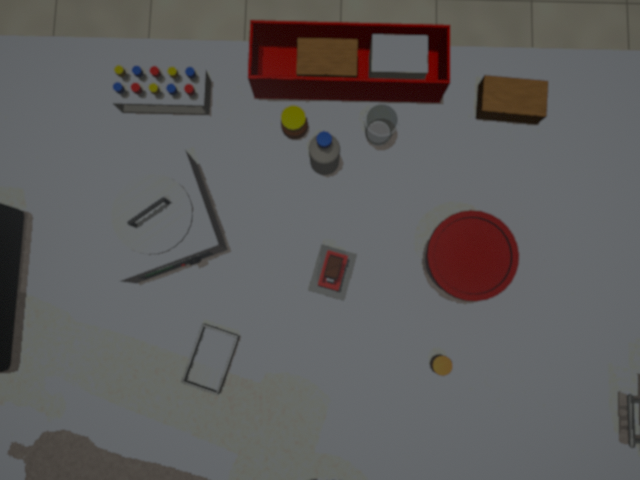

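The scene is clear. In the top view the lid is at ~(155,217), the caddy at ~(333,272), the cradle at ~(472,256), and the bystanders stand away from these. Next I'll zoom in for details.

```bash
cat > h.py <<'E'
import numpy as np,cv2
from scipy.spatial.transform import Rotation as R
from workcell import bot
class Cam:
    def __init__(s,n):
        c=bot.calibration(n);s.K=np.array(c["intrinsics"]);s.p=np.array(c["xyz"]);s.R=R.from_euler("xyz",c["attitude"],degrees=True).as_matrix()
    def proj(s,P):
        c=(np.atleast_2d(P)-s.p)@s.R; c=c*[1,-1,-1]; u=c@s.K.T; return u[:,:2]/u[:,2:]
    def dirs(s,uv):
        uv=np.atleast_2d(np.asarray(uv,float)); d=np.c_[uv,np.ones(len(uv))]@np.linalg.inv(s.K).T*[1,-1,-1]; return d@s.R.T
    def plane(s,uv,z):
        d=s.dirs(uv); return s.p+d*((z-s.p[2])/d[:,2])[:,None]
def tri(a,ua,b,ub):
    da=a.dirs(ua)[0];db=b.dirs(ub)[0]
    t=np.linalg.lstsq(np.c_[da,-db],b.p-a.p,rcond=None)[0]
    A=a.p+t[0]*da;B=b.p+t[1]*db
    return (A+B)/2,np.linalg.norm(A-B)
E
python3 - <<'E'
import cv2
s=cv2.imread("pics/side0.png");t=cv2.imread("pics/top0.png")
def crop(im,x,y,w,h,k,n): cv2.imwrite(n,cv2.convertScaleAbs(cv2.resize(im[y:y+h,x:x+w],None,fx=k,fy=k,interpolation=cv2.INTER_CUBIC),alpha=1.5))
crop(t,90,130,150,110*1+50,3.7,"pics/t_bath.png")
crop(t,290,230,90,75,8,"pics/t_cad.png")
crop(s,200,120,130,100,6,"pics/s_bath.png")
crop(s,250,220,65,85,7,"pics/s_cad.png")
E
```

```text
(no output)
```

View pics/t_bath.png

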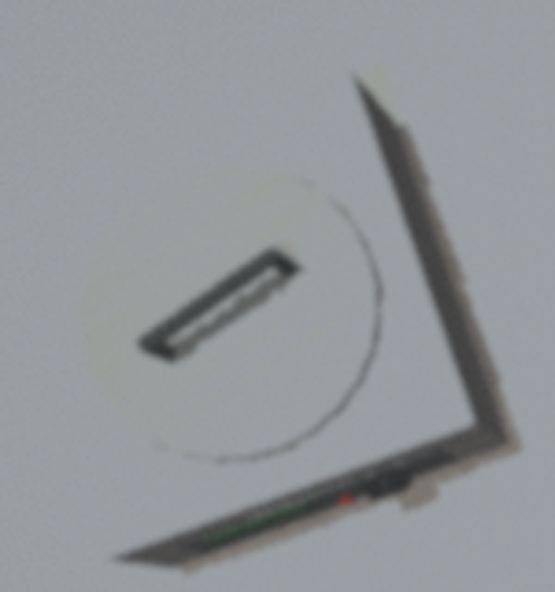

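View pics/t_cad.png

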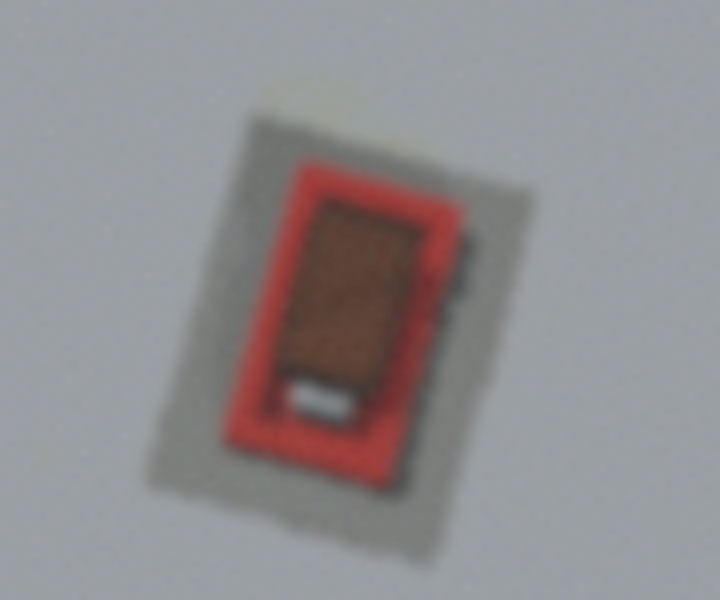

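View pics/s_bath.png

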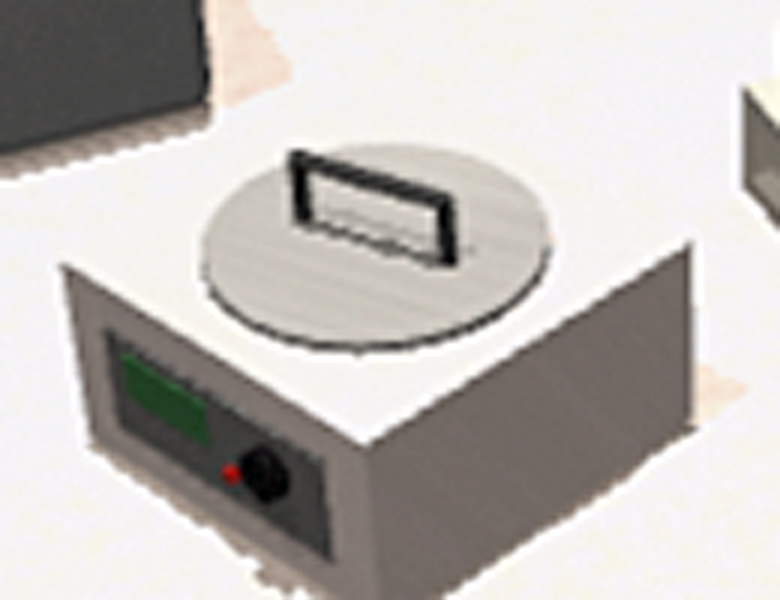

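View pics/s_cad.png

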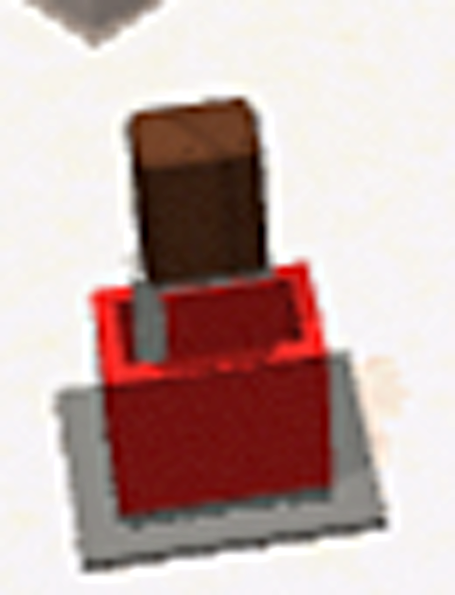

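Run:
```python
from h import *
s=cv2.imread("pics/side0.png");t=cv2.imread("pics/top0.png")
T=Cam("top");S=Cam("side")
def mask(im,roi,f):
    x,y,w,h=roi;m=np.zeros(im.shape[:2],np.uint8);hsv=cv2.cvtColor(im,cv2.COLOR_BGR2HSV).astype(int)
    m[y:y+h,x:x+w]=f(hsv)[y:y+h,x:x+w]*255;return m
red=lambda q:(((q[...,0]<6)|(q[...,0]>172))&(q[...,1]>150)&(q[...,2]>60))
def big(m): return max(cv2.findContours(m,cv2.RETR_EXTERNAL,cv2.CHAIN_APPROX_NONE)[0],key=cv2.contourArea)
# caddy rim in top
c=big(mask(t,(305,240,60,60),red)); P=T.plane(c[:,0],0.060)[:,:2]
r=cv2.minAreaRect((P*1000).astype(np.float32));print("rim",r)
# foot
print("hsv cad",cv2.cvtColor(t,cv2.COLOR_BGR2HSV)[[250,268,285,260],[318,333,340,280]])
foot=lambda q:(q[...,2]<125)
c=big(mask(t,(300,235,65,72),foot)); 
for z in (0.0,0.006):
    P=T.plane(c[:,0],z)[:,:2];print("foot",z,cv2.minAreaRect((P*1000).astype(np.float32)))
brown=lambda q:((q[...,0]<15)&(q[...,1]<150)&(q[...,1]>60)&(q[...,2]<90))
c=big(mask(t,(320,250,30,35),brown));P=T.plane(c[:,0],0.136)[:,:2];print("grip",cv2.minAreaRect((P*1000).astype(np.float32)),len(c))
# cradle
c=big(mask(t,(415,195,120,120),red));e=cv2.fitEllipse(c);print("topE",e)
c2=big(mask(s,(290,290,120,90),red));print("sideM",cv2.boundingRect(c2))
for z in(0.06,.07,.08,.09,.1,.11):
    P=T.plane(c[:,0],z)[:,:2]*1000;Q=S.plane(c2[:,0],z)[:,:2]*1000
    (cc,rr)=cv2.minEnclosingCircle(P.astype(np.float32));
    print(z,cc,rr,"fit",np.array(cv2.fitEllipse(P.astype(np.float32))[0]),cv2.fitEllipse(P.astype(np.float32))[1],"side xr",cv2.fitEllipse(Q.astype(np.float32))[:2])
```

```text
rim ((477.3764343261719, 4.263444900512695), (32.831233978271484, 17.8065128326416), 73.16703796386719)
hsv cad [[108  12 105]
 [ 10 105  61]
 [  2  73  70]
 [100  14 109]]
foot 0.0 ((501.97900390625, -0.5399665832519531), (132.86692810058594, 120.55094909667969), 1.543164849281311)
foot 0.006 ((501.55926513671875, -0.4981727600097656), (132.1239013671875, 119.87679290771484), 1.5436887741088867)
grip ((493.1054992675781, -3.1737442016601562), (32.033607482910156, 48.10491943359375), 75.41665649414062) 97
topE ((472.3704528808594, 255.462890625), (87.08924865722656, 89.49337768554688), 117.71639251708984)
sideM (302, 300, 92, 75)
0.06 (531.1353759765625, -247.61407470703125) 79.48942565917969 fit [ 531.39447021 -247.58607483] (155.41517639160156, 157.51011657714844) side xr ((541.1727905273438, -209.99085998535156), (161.0297393798828, 161.94448852539062))
0.07 (530.1055908203125, -245.09991455078125) 78.70468139648438 fit [ 530.36212158 -245.07228088] (153.88079833984375, 155.95504760742188) side xr ((537.35546875, -216.58932495117188), (158.9561004638672, 159.8590545654297))
0.08 (
[... 203 characters left out ...]
.7736358642578))
0.09 (528.0460205078125, -240.0718231201172) 77.13510131835938 fit [ 528.29748535 -240.04467773] (150.81207275390625, 152.84495544433594) side xr ((529.7208251953125, -229.78623962402344), (154.80880737304688, 155.68820190429688))
0.1 (527.0162353515625, -237.55776977539062) 76.35033416748047 fit [ 527.26513672 -237.53088379] (149.27769470214844, 151.2899169921875) side xr ((525.9035034179688, -236.38470458984375), (152.7351531982422, 153.602783203125))
0.11 (525.9864501953125, -235.0436553955078) 75.56558990478516 fit [ 526.23278809 -235.01707458] (147.7433319091797, 149.73486328125) side xr ((522.086181640625, -242.98316955566406), (150.66151428222656, 151.51734924316406))
```

Run:
```python
import cv2
s=cv2.imread("pics/side0.png");t=cv2.imread("pics/top0.png")
def crop(im,x,y,w,h,k,n): cv2.imwrite(n,cv2.convertScaleAbs(cv2.resize(im[y:y+h,x:x+w],None,fx=k,fy=k,interpolation=cv2.INTER_CUBIC),alpha=2))
crop(t,415,200,115,110,5,"pics/t_st.png")
crop(s,290,290,115,110,5,"pics/s_st.png")
hs=cv2.cvtColor(t,cv2.COLOR_BGR2HSV)
for y in (245,252,260,268,276,284,290): print(y,[tuple(hs[y,x]) for x in range(316,354,3)])
```

```text
245 [(np.uint8(105), np.uint8(14), np.uint8(109)), (np.uint8(105), np.uint8(14), np.uint8(107)), (np.uint8(60), np.uint8(6), np.uint8(83)), (np.uint8(70), np.uint8(8), np.uint8(90)), (np.uint8(53), np.uint8(11), np.uint8(96)), (np.uint8(54), np.uint8(12), np.uint8(105)), (np.uint8(75), np.uint8(10), np.uint8(107)), (np.uint8(90), np.uint8(10), np.uint8(106)), (np.uint8(102), np.uint8(12), np.uint8(108)), (np.uint8(100), np.uint8(14), np.uint8(109)), (np.uint8(105), np.uint8(14), np.uint8(109)), (np.uint8(105), np.uint8(14), np.uint8(110)), (np.uint8(105), np.uint8(14), np.uint8(109))]
252 [(np.uint8(108), np.uint8(12), np.uint8(109)), (np.uint8(90), np.uint8(6), np.uint8(88)), (np.uint8(60), np.uint8(3), np.uint8(77)), (np.uint8(5), np.uint8(20), np.uint8(78)), (np.uint8(1), np.uint8(158), np.uint8(105)), (np.uint8(1), np.uint8(152), np.uint8(104)), (np.uint8(1), np.uint8(124), np.uint8(99)), (np.uint8(2), np.uint8(80), np.uint8(89)), (np.uint8(7), np.uint8(29), np.uint8(79)), (np.uint8(30), np.uint8(3), np.uint8(76)), (np.uint8(90), np.uint8(6), np.uint8(85)), (np.uint8(80), np.uint
[... 2229 characters left out ...]
uint8(60), np.uint8(3), np.uint8(83)), (np.uint8(102), np.uint8(12), np.uint8(103)), (np.uint8(105), np.uint8(14), np.uint8(109))]
290 [(np.uint8(60), np.uint8(3), np.uint8(85)), (np.uint8(45), np.uint8(6), np.uint8(85)), (np.uint8(70), np.uint8(9), np.uint8(85)), (np.uint8(60), np.uint8(6), np.uint8(84)), (np.uint8(60), np.uint8(6), np.uint8(83)), (np.uint8(8), np.uint8(14), np.uint8(74)), (np.uint8(0), np.uint8(60), np.uint8(77)), (np.uint8(1), np.uint8(116), np.uint8(77)), (np.uint8(0), np.uint8(0), np.uint8(59)), (np.uint8(60), np.uint8(3), np.uint8(83)), (np.uint8(90), np.uint8(3), np.uint8(90)), (np.uint8(105), np.uint8(14), np.uint8(110)), (np.uint8(110), np.uint8(14), np.uint8(110))]
```

View pics/t_st.png

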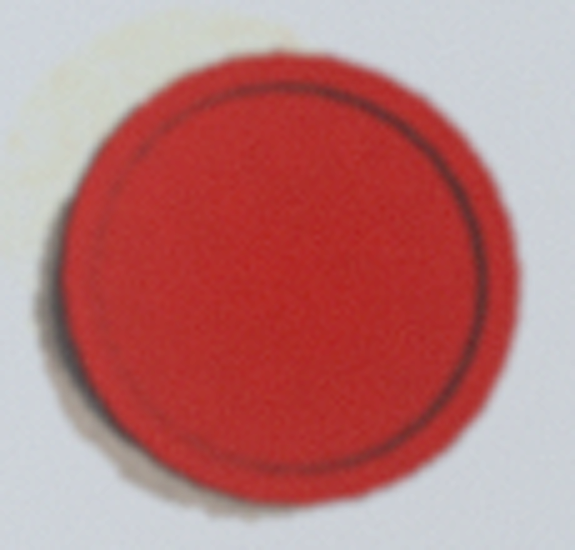

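View pics/s_st.png

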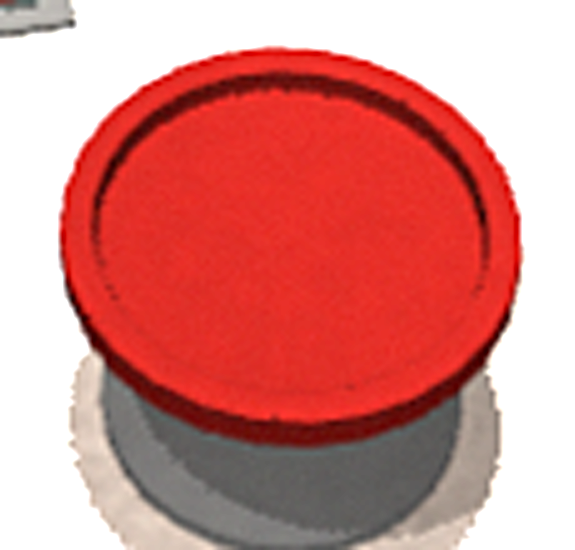

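Run:
```python
from h import *
s=cv2.imread("pics/side0.png");t=cv2.imread("pics/top0.png")
T=Cam("top");S=Cam("side")
def big(m): return max(cv2.findContours(m,cv2.RETR_EXTERNAL,cv2.CHAIN_APPROX_NONE)[0],key=cv2.contourArea)
def m(im,roi,f,k=4):
    x,y,w,h=roi;u=cv2.resize(im[y:y+h,x:x+w],None,fx=k,fy=k,interpolation=cv2.INTER_CUBIC)
    q=cv2.cvtColor(u,cv2.COLOR_BGR2HSV).astype(int);c=big((f(q,u.astype(int))*255).astype(np.uint8))[:,0]
    return (c+.5)/k-.5+[x,y]
red=lambda v,sat:(lambda q,u:((q[...,0]<8)|(q[...,0]>170))&(q[...,1]>sat)&(q[...,2]>v))
hs=cv2.cvtColor(s,cv2.COLOR_BGR2HSV);print([tuple(map(int,hs[y,348])) for y in range(296,306)],[tuple(map(int,hs[y,348])) for y in range(368,384)])
ct=m(t,(415,195,120,120),red(75,85));cs=m(s,(290,290,120,90),red(120,110))
for z in np.arange(.06,.112,.01):
    o=[]
    for C,c in((T,ct),(S,cs)):
        P=(C.plane(c,z)[:,:2]*1000).astype(np.float32);h=cv2.convexHull(P)
        e=cv2.fitEllipse(P);o+=[np.round(e[0],1),np.round(e[1],1)]
    print(round(z,3),*o)
c=m(t,(305,235,60,70),red(70,85));P=T.plane(c,.06)[:,:2]*1000;print("rim",cv2.minAreaRect(P.astype(np.float32)))
c=m(t,(300,235,65,72),lambda q,u:((q[...,1]<25)&(q[...,2]<97)));
for z in(0,.005): print("foot",cv2.minAreaRect((T.plane(c,z)[:,:2]*1000).astype(np.float32)))
c=m(t,(318,250,30,38),lambda q,u:(q[...,0]>4)&(q[...,0]<16)&(q[...,1]>80)&(q[...,2]<75));print("grip",cv2.minAreaRect((T.plane(c,.136)[:,:2]*1000).astype(np.float32)))
# lid bar
for n,im,C,roi in(("t",t,T,(120,190,60,45)),("s",s,S,(240,138,45,35))):
    c=m(im,roi,lambda q,u:q[...,2]<(80 if n=="t" else 90));r=cv2.minAreaRect(c.astype(np.float32));print(n,r,cv2.boundingRect(c.astype(np.float32)))
```

```text
[(135, 3, 165), (110, 5, 169), (120, 2, 165), (1, 46, 143), (1, 244, 113), (2, 218, 117), (1, 214, 119), (1, 205, 118), (1, 207, 91), (2, 224, 50)] [(1, 210, 107), (1, 212, 113), (1, 209, 117), (1, 208, 119), (1, 208, 125), (2, 213, 120), (0, 211, 76), (1, 230, 50), (3, 218, 55), (2, 231, 54), (0, 211, 52), (178, 92, 50), (80, 15, 51), (60, 5, 49), (60, 5, 47), (30, 5, 47)]
0.06 [ 531.8 -248.5] [159.4 160. ] [ 548.5 -204.1] [161.2 174.1]
0.07 [ 530.8 -245.9] [157.8 158.4] [ 544.6 -210.8] [159.1 171.8]
0.08 [ 529.8 -243.4] [156.3 156.9] [ 540.7 -217.5] [157.1 169.5]
0.09 [ 528.7 -240.9] [154.7 155.3] [ 536.8 -224.2] [155.  167.3]
0.1 [ 527.7 -238.4] [153.1 153.7] [ 532.9 -230.8] [152.9 165.1]
0.11 [ 526.6 -235.8] [151.5 152.1] [ 529.  -237.5] [150.8 162.8]
rim ((498.23193359375, -1.04718017578125), (39.229000091552734, 65.32640838623047), 75.65483856201172)
foot ((498.7725830078125, -1.2327613830566406), (72.35879516601562, 92.55894470214844), 75.05672454833984)
foot ((498.4373779296875, -1.194244384765625), (72.02157592773438, 92.12760925292969), 75.05672454833984)
grip ((498.7425231933594, -0.9902362823486328), (22.15907859802246, 34.23419952392578), 77.38168334960938)
t ((148.93133544921875, 212.45578002929688), (11.156949043273926, 47.85480499267578), 55.10929870605469) (127, 196, 44, 32)
s ((261.75323486328125, 154.6138458251953), (31.869552612304688, 12.763311386108398), 16.189205169677734) (247, 144, 29, 21)
```

Run:
```python
from h import *
s=cv2.imread("pics/side0.png");t=cv2.imread("pics/top0.png")
T=Cam("top");S=Cam("side")
def big(m): return max(cv2.findContours(m,cv2.RETR_EXTERNAL,cv2.CHAIN_APPROX_NONE)[0],key=cv2.contourArea)
def m(im,roi,f,k=4):
    x,y,w,h=roi;u=cv2.resize(im[y:y+h,x:x+w],None,fx=k,fy=k,interpolation=cv2.INTER_CUBIC)
    q=cv2.cvtColor(u,cv2.COLOR_BGR2HSV).astype(int);c=big((f(q,u.astype(int))*255).astype(np.uint8))[:,0]
    return (c+.5)/k-.5+[x,y]
red=lambda v,sat:(lambda q,u:((q[...,0]<8)|(q[...,0]>170))&(q[...,1]>sat)&(q[...,2]>v))
ct=m(t,(415,195,120,120),red(75,75));cs=m(s,(290,290,120,90),red(85,105))
for z in np.arange(.06,.112,.01):
    o=[]
    for C,c in((T,ct),(S,cs)):
        P=(C.plane(c,z)[:,:2]*1000).astype(np.float32)
        e=cv2.fitEllipse(P);o+=[np.round(e[0],1),np.round(e[1],1)]
    print(round(z,3),*o)
for z in (.119,.123,.127):
    a=T.plane([[128.9,222.1],[164.7,197.9]],z)[:,:2]*1000;b=S.plane([[249,146.1],[274.6,153.0]],z)[:,:2]*1000
    for q in(a,b): print(z,q.round(1).tolist(),q.mean(0).round(1),np.linalg.norm(q[1]-q[0]).round(1),np.degrees(np.arctan2(*(q[1]-q[0])[::-1])).round(1))
u=cv2.resize(s[135:185,232:302],None,fx=10,fy=10,interpolation=cv2.INTER_CUBIC);cv2.imwrite("pics/s_lid.png",u)
u=cv2.resize(t[185:255,115:205],None,fx=8,fy=8,interpolation=cv2.INTER_CUBIC);cv2.imwrite("pics/t_lid.png",cv2.convertScaleAbs(u,alpha=2.0))
```

```text
0.06 [ 531.9 -248.6] [159.6 160.5] [ 541.7 -209.2] [162.4 162.9]
0.07 [ 530.9 -246. ] [158.  158.9] [ 537.9 -215.9] [160.3 160.8]
0.08 [ 529.8 -243.5] [156.5 157.3] [ 534.1 -222.5] [158.2 158.7]
0.09 [ 528.8 -241. ] [154.9 155.7] [ 530.3 -229.1] [156.1 156.6]
0.1 [ 527.8 -238.5] [153.3 154.1] [ 526.4 -235.7] [154.  154.5]
0.11 [ 526.7 -235.9] [151.7 152.5] [ 522.6 -242.3] [151.9 152.4]
0.119 [[565.4, 343.8], [608.3, 286.1]] [586.8 314.9] 71.9 -53.3
0.119 [[564.3, 349.4], [608.8, 295.0]] [586.6 322.2] 70.3 -50.7
0.123 [[564.8, 342.4], [607.5, 284.9]] [586.2 313.7] 71.6 -53.3
0.123 [[562.5, 343.5], [606.8, 289.3]] [584.7 316.4] 69.9 -50.7
0.127 [[564.2, 341.0], [606.8, 283.8]] [585.5 312.4] 71.3 -53.3
0.127 [[560.8, 337.5], [604.8, 283.6]] [582.8 310.6] 69.5 -50.7
```

View pics/s_lid.png

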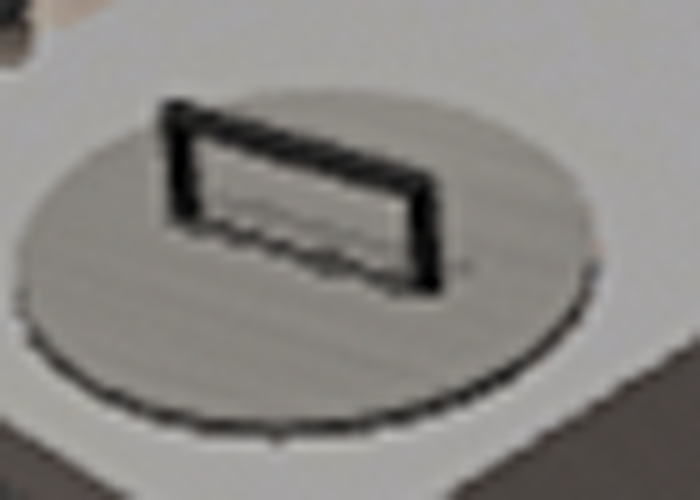

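View pics/t_lid.png

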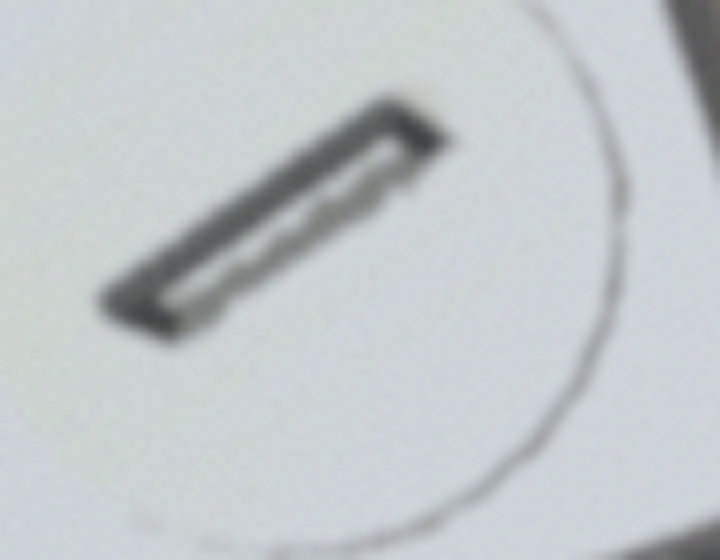

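Run:
```python
from h import *
T=Cam("top");S=Cam("side")
def cr(p,k,o): return (np.array(p,float)+.5)/k-.5+o
s3=S.plane(cr([(62,265),(367,445),(690,243)],6,[200,120]),.09)[:,:2]*1000
t3=T.plane(cr([(357,77),(485,430),(115,558)],3.7,[90,130]),.09)[:,:2]*1000
for q in(s3,t3): print(q.round(1).tolist(),((q[0]+q[2])/2).round(1),[np.linalg.norm(q[i]-q[1]).round(1) for i in(0,2)],[np.degrees(np.arctan2(*(q[i]-q[1])[::-1])).round(1) for i in(0,2)])
b=S.plane(cr([(165,112),(437,184)],10,[232,135]),.123)[:,:2]*1000
a=T.plane(cr([(110,300),(397,106)],8,[115,185]),.123)[:,:2]*1000
for q in(b,a): print(q.round(1).tolist(),q.mean(0).round(1),np.linalg.norm(q[1]-q[0]).round(1),np.degrees(np.arctan2(*(q[1]-q[0])[::-1])).round(1))
# post axis bases side (z=.095)
# caddy in side view: foot corners / rim corners
s=S.plane(cr([(92,290),(310,262),(330,358),(105,382)],7,[250,220]),.06)[:,:2]*1000
print("rim side",s.round(1).tolist(),s.mean(0).round(1),[np.degrees(np.arctan2(*(s[j]-s[i])[::-1])).round(1) for i,j in((0,1),(3,2))])
g=S.plane(cr([(132,112),(250,98),(268,152),(140,165)],7,[250,220]),.136)[:,:2]*1000;print("grip side",g.round(1).tolist(),g.mean(0).round(1))
```

```text
[[466.1, 361.4], [534.9, 198.7], [699.1, 265.6]] [582.6 313.5] [np.float64(176.6), np.float64(177.3)] [np.float64(112.9), np.float64(22.2)]
[[699.6, 262.2], [532.5, 192.9], [468.4, 361.0]] [584.  311.6] [np.float64(180.9), np.float64(179.9)] [np.float64(22.5), np.float64(110.9)]
[[561.0, 345.9], [608.3, 288.8]] [584.6 317.4] 74.1 -50.4
[[564.8, 343.4], [607.7, 285.8]] [586.2 314.6] 71.7 -53.3
rim side [[471.3, 26.8], [533.0, 10.3], [522.7, -27.8], [461.5, -9.1]] [4.971e+02 1.000e-01] [np.float64(-15.0), np.float64(-17.0)]
grip side [[483.9, 13.4], [515.4, 4.7], [511.4, -17.6], [478.1, -7.4]] [497.2  -1.7]
```

The lid is centred near (0.5845, 0.313) with the bar at about -52°, the caddy near (0.498, -0.001) with yaw -14.7°, and the cradle near (0.527, -0.237) with the rim at about 0.10. Next I'll locate the bystanders roughly and plan the approach.

```bash
cat >> h.py <<'E'
def need(xyz,yaw):
    o=bot.get_obs();Rt=R.from_euler("xyz",o["tcp_rot"],degrees=True)
    d=Rt.inv().apply(np.array(xyz)-o["ee_pos"])/0.25
    w=(Rt.inv()*R.from_euler("xyz",[180,0,yaw],degrees=True)).as_rotvec()/np.pi
    print("t",round(o["time"],2),"pos",o["ee_pos"].round(4),"rot",o["tcp_rot"].round(2),"q",o["q"].round(1),"F",o["wrist_force"].round(2),"open",round(o["opening"],4))
    print("need shift",d.round(4),"turn",w.round(4),"mm",np.linalg.norm(d*250).round(1),"deg",(np.linalg.norm(w)*180).round(2))
E
python3 - <<'E'
from h import *
T=Cam("top")
for n,uv,z in(("spray top",(324,140),.15),("beaker",(381,118),.08),("weight",(442,365),.035),("jar",(293,118),.06),("dish",(212,358),.02)): print(n,T.plane([uv],z).round(3))
need([.498,-.001,.16],75.3)
E
```

```text
spray top [[0.707 0.019 0.15 ]]
beaker [[ 0.771 -0.08   0.08 ]]
weight [[ 0.337 -0.199  0.035]]
jar [[0.774 0.078 0.06 ]]
dish [[0.336 0.212 0.02 ]]
t 0.1 pos [0.1518 0.5284 0.2307] rot [-1.800e+02  7.000e-02  7.397e+01] q [74.   5.  10.  95.1  0.  90. ] F [ 0.33  0.03 -0.12] open 0.0854
need shift [-1.6526  1.9157  0.2846] turn [-0.      0.0004 -0.0074] mm 636.5 deg 1.33
```

```bash
python3 -m pendant '[[-0.12,0.14,0,0,0,0,0],[-0.12,0.14,0,0,0,0,0],[-0.12,0.14,0,0,0,0,0],[-0.12,0.14,0,0,0,0,0],[-0.12,0.14,0,0,0,0,0],[-0.12,0.14,0,0,0,0,0],[-0.12,0.14,0,0,0,0,0],[-0.12,0.14,0,0,0,0,0],[-0.12,0.14,0,0,0,0,0],[-0.12,0.14,0,0,0,0,0],[-0.12,0.14,0,0,0,0,0],[0,0,0,0,0,0,0]]' 40; python3 -c "
from h import *
need([.498,-.001,.16],75.3)"
```

```text
time: 1.3
ee_pos: [0.4386, 0.0885, 0.2261]
tcp_rot: [-179.9, 0.4, 74.2]
wrist_force: [-0.9, -0.0, -0.3]
opening: 0.0851
t 1.3 pos [0.4386 0.0885 0.2261] rot [-179.93    0.44   74.24] q [11.6 -8.8 -3.9 95.2 -0.4 27.4] F [-0.91 -0.04 -0.26] open 0.0851
need shift [-0.278   0.3261  0.2661] turn [-0.0004  0.0024 -0.0059] mm 126.1 deg 1.15
```

```bash
python3 -m pendant '[[-0.07,0.08,0.06,0,0.0024,-0.006,0],[-0.07,0.08,0.06,0,0,0,0],[-0.07,0.08,0.06,0,0,0,0],[-0.06,0.08,0.06,0,0,0,0],[0,0,0,0,0,0,0]]'; python3 -c "
from h import *
need([.498,-.001,.16],75.3)
cv2.imwrite('pics/top1.png',cv2.resize(bot.camera('top')[200:320,260:400,::-1],None,fx=5,fy=5));cv2.imwrite('pics/side1.png',bot.camera('side')[:,:,::-1])"
```

```text
time: 1.8
ee_pos: [0.4997, -0.0004, 0.163]
tcp_rot: [-179.8, -0.1, 75.3]
wrist_force: [-0.6, 1.1, -0.2]
opening: 0.0852
t 1.8 pos [ 4.997e-01 -4.000e-04  1.630e-01] rot [-1.7982e+02 -6.0000e-02  7.5260e+01] q [-0.1 -2.6 -5.2 87.6  0.1 14.6] F [-0.6   1.14 -0.15] open 0.0852
need shift [-0.0038 -0.0058  0.012 ] turn [-0.001  -0.0003 -0.0002] mm 3.5 deg 0.2
```

View pics/side1.png

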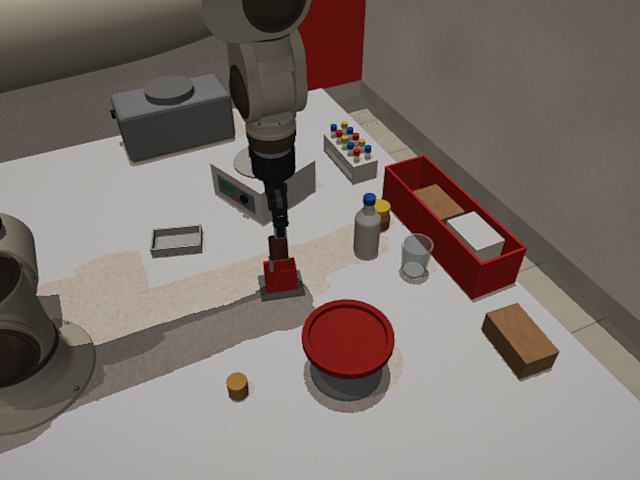

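The jaws straddle the grip at about (278,240) in the side view. I'm descending now.

```bash
python3 -m pendant '[[-0.004,-0.006,0.06,-0.001,0,0,0],[0,0,0.06,0,0,0,0],[0,0,0.06,0,0,0,0],[0,0,0.05,0,0,0,0],[0,0,0.03,0,0,0,0],[0,0,0.01,0,0,0,0],[0,0,0,0,0,0,0]]'; python3 -c "
from h import *
need([.498,-.001,.092],75.3)"
```

```text
time: 2.6
ee_pos: [0.497, 0.0046, 0.0964]
tcp_rot: [179.7, -0.2, 75.6]
wrist_force: [0.2, -0.0, 0.2]
opening: 0.0856
t 2.6 pos [0.497  0.0046 0.0964] rot [179.74  -0.21  75.58] q [  0.5  -3.1 -13.   79.8   0.1  14.9] F [ 0.19 -0.02  0.2 ] open 0.0856
need shift [-0.0208  0.0093  0.0177] turn [ 0.0015 -0.0012  0.0015] mm 7.2 deg 0.44
```

```bash
python3 -m pendant '[[-0.02,0.009,0.018,0.0015,-0.001,0.0015,0],[0,0,0,0,0,0,0]]'; python3 -c "
from h import *
need([.498,-.001,.092],75.3)"
```

```text
time: 2.8
ee_pos: [0.4985, -0.0012, 0.0923]
tcp_rot: [180.0, -0.0, 75.3]
wrist_force: [-1.4, 0.2, -0.6]
opening: 0.0855
t 2.8 pos [ 0.4985 -0.0012  0.0923] rot [ 1.7997e+02 -3.0000e-02  7.5300e+01] q [ -0.1  -2.5 -12.9  79.6   0.   14.6] F [-1.36  0.19 -0.56] open 0.0855
need shift [ 0.0002 -0.002   0.0013] turn [ 0.0002 -0.0002 -0.    ] mm 0.6 deg 0.04
```

```bash
python3 -m pendant '[[0,0,0,0,0,0,0.3],[0,0,0,0,0,0,0.5],[0,0,0,0,0,0,0.6],[0,0,0,0,0,0,0.7],[0,0,0,0,0,0,0.8],[0,0,0,0,0,0,0.9],[0,0,0,0,0,0,1],[0,0,0,0,0,0,1]]' 60; python3 -c "
from h import *
need([.498,-.001,.092],75.3)"
```

```text
time: 3.6
ee_pos: [0.4992, -0.0015, 0.0934]
tcp_rot: [179.9, -0.1, 75.3]
wrist_force: [0.7, -0.4, -0.3]
opening: 0.0236
t 3.6 pos [ 0.4992 -0.0015  0.0934] rot [ 1.7987e+02 -5.0000e-02  7.5260e+01] q [ -0.2  -2.6 -12.8  79.6   0.   14.6] F [ 0.7  -0.41 -0.32] open 0.0236
need shift [ 0.0008 -0.0052  0.0055] turn [ 0.0007 -0.0003 -0.0002] mm 1.9 deg 0.14
```

```bash
python3 -m pendant '[[0,0,-0.02,0,0,0,1],[0,0,-0.04,0,0,0,1],[0,0,-0.06,0,0,0,1],[0,0,-0.08,0,0,0,1],[0,0,-0.08,0,0,0,1],[0,0,-0.08,0,0,0,1],[0,0,-0.08,0,0,0,1],[0,0,-0.08,0,0,0,1],[0,0,-0.04,0,0,0,1],[0,0,0,0,0,0,1],[0,0,0,0,0,0,1]]'; python3 -c "
from h import *
need([.498,-.001,.233],75.3)
cv2.imwrite('pics/side2.png',cv2.resize(bot.camera('side')[130:330,160:400,::-1],None,fx=3,fy=3))"
```

```text
time: 4.7
ee_pos: [0.4978, -0.0015, 0.2433]
tcp_rot: [179.9, -0.1, 75.3]
wrist_force: [-0.0, 0.0, -2.3]
opening: 0.0232
t 4.7 pos [ 0.4978 -0.0015  0.2433] rot [ 1.7988e+02 -5.0000e-02  7.5260e+01] q [-0.2 -2.   4.3 96.2  0.  14.6] F [-0.04  0.03 -2.26] open 0.0232
need shift [0.0022 0.0002 0.0412] turn [ 0.0007 -0.0003 -0.0002] mm 10.3 deg 0.14
```

View pics/side2.png

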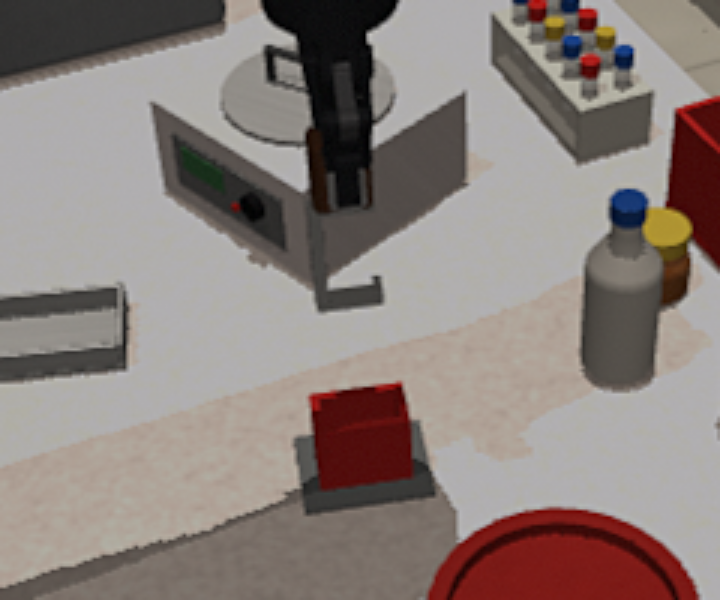

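```bash
python3 -c "
from h import *
need([.537,.276,.243],75.3)"
```

```text
t 4.75 pos [ 0.4977 -0.0015  0.2432] rot [ 1.7989e+02 -5.0000e-02  7.5260e+01] q [-0.2 -2.   4.2 96.2  0.  14.6] F [-0.57  0.8  -1.35] open 0.0234
need shift [ 1.1134 -0.1304  0.0014] turn [ 0.0006 -0.0003 -0.0002] mm 280.3 deg 0.13
```

```bash
python3 -m pendant '[[0.07,-0.01,0,0,0,0,1],[0.14,-0.016,0,0,0,0,1],[0.14,-0.016,0,0,0,0,1],[0.14,-0.016,0,0,0,0,1],[0.14,-0.016,0,0,0,0,1],[0.14,-0.016,0,0,0,0,1],[0.14,-0.016,0,0,0,0,1],[0.12,-0.016,0,0,0,0,1],[0.04,-0.005,0,0,0,0,1],[0,0,0,0,0,0,1]]'
python3 -m pendant '[[0,0,0,0,0,-0.03,1],[0,0,0,0,0,-0.042,1],[0,0,0,0,0,-0.042,1],[0,0,0,0,0,-0.042,1],[0,0,0,0,0,-0.042,1],[0,0,0,0,0,-0.042,1],[0,0,0,0,0,-0.035,1],[0,0,0,0,0,0,1]]'; python3 -c "
from h import *
need([.537,.276,.243],128)
cv2.imwrite('pics/side3.png',cv2.resize(bot.camera('side')[60:240,180:350,::-1],None,fx=3.3,fy=3.3))
cv2.imwrite('pics/top3.png',cv2.resize(bot.camera('top')[150:300,60:260,::-1],None,fx=4,fy=4))"
```

```text
time: 5.75
ee_pos: [0.5333, 0.2739, 0.2302]
tcp_rot: [-179.3, 0.5, 75.1]
wrist_force: [-0.4, -0.3, -1.1]
opening: 0.023
time: 6.55
ee_pos: [0.532, 0.2632, 0.227]
tcp_rot: [-178.7, -0.1, 126.2]
wrist_force: [0.3, 0.3, -2.2]
opening: 0.0232
t 6.55 pos [0.532  0.2632 0.227 ] rot [-1.7873e+02 -1.4000e-01  1.2617e+02] q [26.4 12.4 17.9 96.8 -0.1 -9.8] F [ 0.27  0.29 -2.17] open 0.0232
need shift [ 0.0297  0.0447 -0.0648] turn [-0.007  -0.0009 -0.0102] mm 21.0 deg 2.23
```

View pics/side3.png

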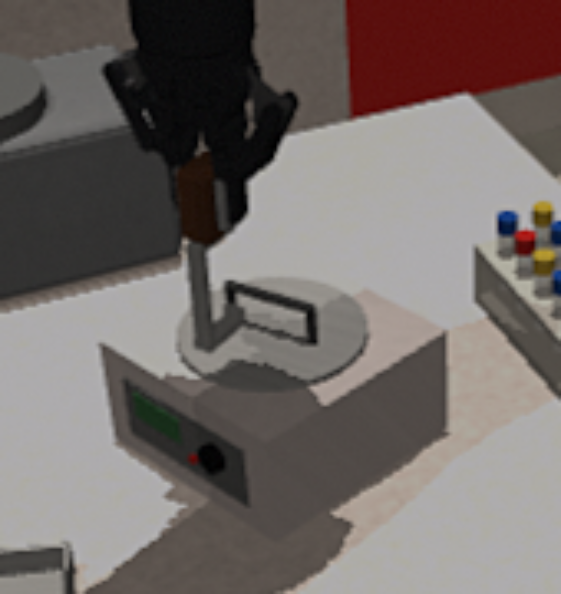

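View pics/top3.png

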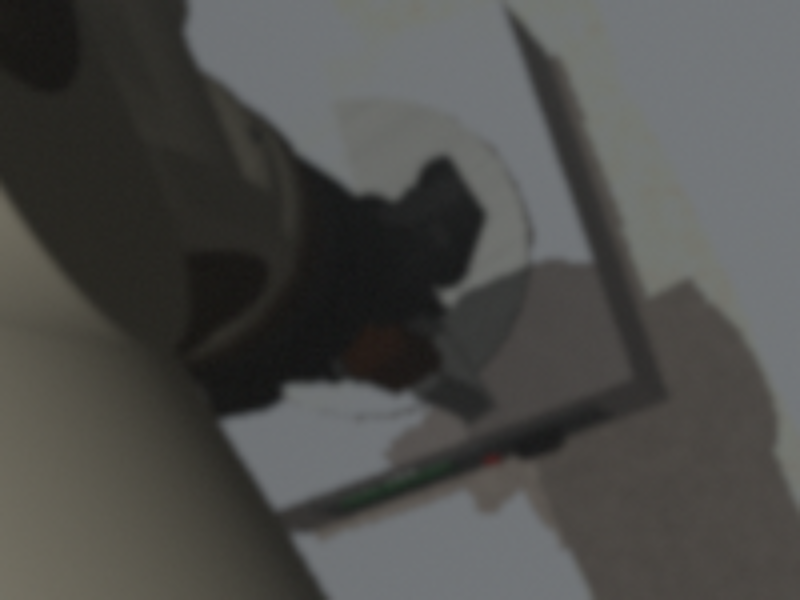

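```bash
python3 -m pendant '[[0.03,0.045,-0.03,-0.007,-0.001,-0.01,1],[0,0,0,0,0,0,1],[0,0,0,0,0,0,1]]'; python3 -c "
from h import *
need([.537,.276,.19],128)"
```

```text
time: 6.95
ee_pos: [0.5375, 0.2768, 0.2352]
tcp_rot: [179.9, 0.0, 127.5]
wrist_force: [0.3, -1.1, -1.8]
opening: 0.0233
t 6.95 pos [0.5375 0.2768 0.2352] rot [1.7987e+02 4.0000e-02 1.2750e+02] q [ 27.3  12.7  19.2  96.4  -0.  -10.2] F [ 0.33 -1.06 -1.79] open 0.0233
need shift [-0.0011 -0.0038  0.1807] turn [ 0.0007  0.0002 -0.0028] mm 45.2 deg 0.52
```

```bash
python3 -m pendant '[[0,-0.004,0.04,0,0,-0.003,1],[0,0,0.04,0,0,0,1],[0,0,0.04,0,0,0,1],[0,0,0.03,0,0,0,1],[0,0,0.02,0,0,0,1],[0,0,0,0,0,0,1]]'; python3 -c "
from h import *
need([.537,.276,.188],128)
cv2.imwrite('pics/side4.png',cv2.resize(bot.camera('side')[110:210,200:320,::-1],None,fx=6,fy=6,interpolation=cv2.INTER_CUBIC))"
```

```text
time: 7.55
ee_pos: [0.5359, 0.2759, 0.187]
tcp_rot: [-180.0, 0.0, 128.0]
wrist_force: [-0.3, 0.1, -0.2]
opening: 0.0231
t 7.55 pos [0.5359 0.2759 0.187 ] rot [-1.7997e+02  2.0000e-02  1.2802e+02] q [ 27.3  11.6  12.6  91.   -0.  -10.8] F [-0.28  0.12 -0.16] open 0.0231
need shift [-0.0026  0.0037 -0.0039] turn [-0.0002  0.0001  0.0001] mm 1.5 deg 0.04
```

View pics/side4.png

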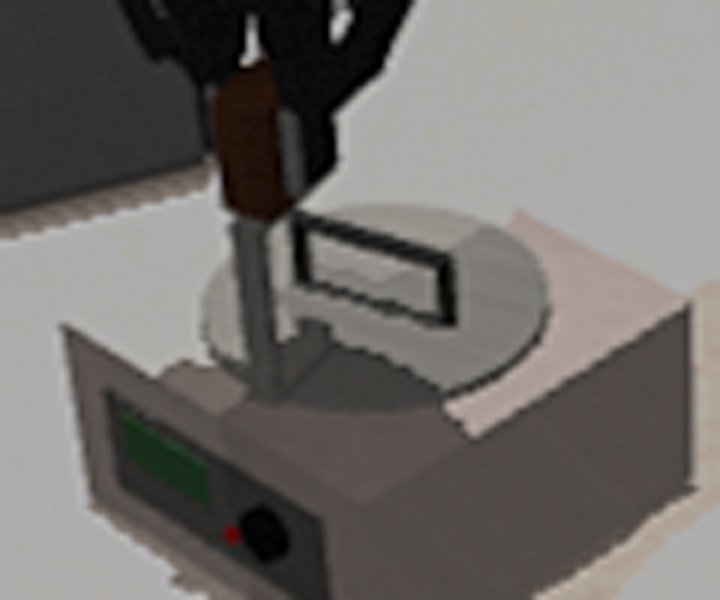

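```bash
cat >> h.py <<'E'
def lif(pts,dz=.0874):  # lifter-frame points -> world, from measured TCP
    o=bot.get_obs();Rt=R.from_euler("xyz",o["tcp_rot"],degrees=True)
    # lifter x = -tool y?  tool x=lifter y => lifter axes: x = tool y, z=-tool z
    p=np.atleast_2d(pts); return o["ee_pos"]+Rt.apply(np.c_[p[:,1],p[:,0],dz-p[:,2]])
E
python3 - <<'E'
from h import *
S=Cam("side")
pts=np.array([[-.021,-.007,0],[-.021,.007,0],[.021,-.007,0],[.021,-.007,.013],[.021,.007,.013],[.016,-.007,.013],[-.021,-.007,.074],[-.018,-.012,.08]])
W=lif(pts);uv=S.proj(W)
for a,b in zip(W,uv): print(a.round(4),((b+.5-[200,110])*6).round(0))
E
```

```text
[0.5238 0.2575 0.1001] [284. 407.]
[0.5152 0.2686 0.1001] [253. 397.]
[0.5569 0.2834 0.1001] [341. 349.]
[0.5569 0.2834 0.1131] [338. 322.]
[0.5482 0.2944 0.1131] [308. 313.]
[0.5529 0.2803 0.1131] [332. 329.]
[0.5238 0.2576 0.1741] [265. 243.]
[0.5292 0.2555 0.1801] [279. 229.]
```

Run:
```python
from h import *
S=Cam("side")
for p in([.5845,.313,.123],[.5855,.3145,.123],[.5845,.315,.123]): print(((S.proj(p)+.5-[200,110])*6).round(0))
for yaw in(-50,-52,-54):
  d=np.array([np.cos(np.radians(yaw)),np.sin(np.radians(yaw)),0])*.038
  print(yaw,((S.proj(np.array([.5845,.314,.123])+np.array([[-1],[1]])*d)+.5-[200,110])*6).round(0))
```

```text
[[376. 245.]]
[[377. 242.]]
[[374. 242.]]
-50 [[291. 222.]
 [460. 265.]]
-52 [[293. 220.]
 [458. 267.]]
-54 [[295. 218.]
 [456. 269.]]
```

```bash
python3 -m pendant '[[-0.002,0.02,-0.004,0,0,0,1],[0,0.03,0,0,0,0,1],[0,0.03,0,0,0,0,1],[0,0.02,0,0,0,0,1],[0,0,0,0,0,0,1]]'; python3 -c "
from h import *
need([.584,.3135,.188],128)"
```

```text
time: 8.1
ee_pos: [0.5587, 0.2929, 0.1901]
tcp_rot: [179.8, 0.1, 128.0]
wrist_force: [-0.6, 0.1, -2.1]
opening: 0.0233
t 8.1 pos [0.5587 0.2929 0.1901] rot [1.7984e+02 5.0000e-02 1.2802e+02] q [ 27.7  15.5  17.6  91.9  -0.  -10.3] F [-0.6  0.1 -2.1] open 0.0233
need shift [0.0028 0.1304 0.0086] turn [0.0009 0.0003 0.0001] mm 32.7 deg 0.16
```

```bash
python3 -m pendant '[[0.003,0.01,0.01,0.001,0,0,1],[0,0,0,0,0,0,1]]'; python3 -c "
from h import *
need([.584,.3135,.188],128)"
```

```text
time: 8.3
ee_pos: [0.5605, 0.2953, 0.1872]
tcp_rot: [-179.9, 0.1, 128.0]
wrist_force: [-0.2, -0.1, -1.2]
opening: 0.0234
t 8.3 pos [0.5605 0.2953 0.1872] rot [-1.7994e+02  5.0000e-02  1.2803e+02] q [ 27.8  16.1  18.   91.9  -0.1 -10.2] F [-0.15 -0.09 -1.23] open 0.0234
need shift [-0.0006  0.1187 -0.0034] turn [-0.0003  0.0003  0.0002] mm 29.7 deg 0.08
```

```bash
python3 -m pendant '[[0,0.02,-0.003,0,0,0,1],[0,0.02,0,0,0,0,1],[0,0.02,0.002,0,0,0,1],[0,0,0,0,0,0,1]]'; python3 -c "
from h import *
need([.584,.3135,.188],128)"
```

```text
time: 8.7
ee_pos: [0.5732, 0.3053, 0.1875]
tcp_rot: [-179.9, 0.1, 128.0]
wrist_force: [-0.8, -0.8, -1.7]
opening: 0.0233
t 8.7 pos [0.5732 0.3053 0.1875] rot [-1.7994e+02  5.0000e-02  1.2802e+02] q [ 28.1  18.5  20.9  92.5  -0.1 -10. ] F [-0.78 -0.82 -1.74] open 0.0233
need shift [-0.0007  0.0542 -0.0021] turn [-0.0003  0.0003  0.0001] mm 13.6 deg 0.08
```

```bash
python3 -m pendant '[[0,0.02,-0.002,0,0,0,1],[0,0.02,0,0,0,0,1],[0,0.014,0,0,0,0,1],[0,0,0,0,0,0,1]]'; python3 -c "
from h import *
need([.584,.3135,.188],128)
cv2.imwrite('pics/side5.png',cv2.resize(bot.camera('side')[110:210,200:320,::-1],None,fx=6,fy=6,interpolation=cv2.INTER_CUBIC))"
```

```text
time: 9.1
ee_pos: [0.5849, 0.3144, 0.188]
tcp_rot: [-179.9, 0.1, 128.0]
wrist_force: [-0.1, -0.7, -1.1]
opening: 0.0234
t 9.1 pos [0.5849 0.3144 0.188 ] rot [-1.7994e+02  5.0000e-02  1.2803e+02] q [28.3 20.7 23.8 93.2 -0.1 -9.7] F [-0.12 -0.73 -1.08] open 0.0234
need shift [-0.0007 -0.005  -0.0001] turn [-0.0003  0.0003  0.0001] mm 1.3 deg 0.08
```

View pics/side5.png

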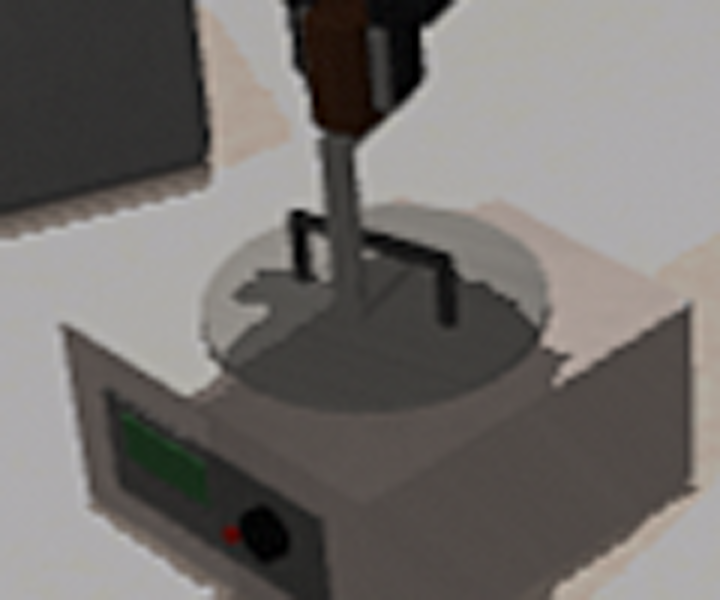

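Run:
```python
from h import *
S=Cam("side")
W=lif([[0,0,.0225],[-.021,-.007,0],[-.021,.007,0],[.021,-.007,0],[-.021,-.007,.074],[-.021,.007,.074]]);print(((S.proj(W)+.5-[200,110])*6).round(0))
```

```text
[[375. 243.]
 [367. 322.]
 [337. 313.]
 [421. 268.]
 [352. 160.]
 [321. 151.]]
```

```bash
python3 -m pendant '[[0,-0.004,-0.01,0,0,0,1],[0,0,-0.01,0,0,0,1],[0,0,-0.01,0,0,0,1],[0,0,-0.01,0,0,0,1],[0,0,-0.01,0,0,0,1],[0,0,-0.01,0,0,0,1],[0,0,-0.01,0,0,0,1],[0,0,-0.01,0,0,0,1],[0,0,0,0,0,0,1]]'; python3 -c "
from h import *
need([.584,.3135,.188],128)
cv2.imwrite('pics/side6.png',cv2.resize(bot.camera('side')[110:210,200:320,::-1],None,fx=6,fy=6,interpolation=cv2.INTER_CUBIC))"
```

```text
time: 10.05
ee_pos: [0.583, 0.313, 0.2082]
tcp_rot: [-179.7, 0.0, 128.0]
wrist_force: [-0.2, -0.1, -6.2]
opening: 0.0234
t 10.05 pos [0.583  0.313  0.2082] rot [-1.7974e+02  2.0000e-02  1.2802e+02] q [28.3 21.  26.5 95.7 -0.1 -9.8] F [-0.15 -0.07 -6.16] open 0.0234
need shift [-0.001   0.0046  0.0807] turn [-0.0014  0.0001  0.0001] mm 20.2 deg 0.26
```

View pics/side6.png

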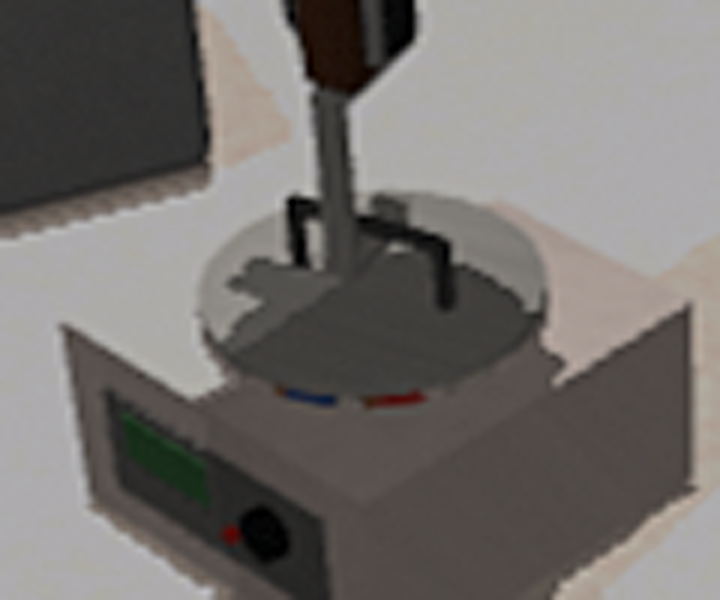

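The lid is rising level on the hook, at about 4.5 N, so I'll keep lifting.

```bash
python3 -m pendant '[[0,0,-0.015,-0.001,0,0,1],[0,0,-0.02,0,0,0,1],[0,0,-0.025,0,0,0,1],[0,0,-0.03,0,0,0,1],[0,0,-0.03,0,0,0,1],[0,0,-0.03,0,0,0,1],[0,0,-0.03,0,0,0,1],[0,0,-0.03,0,0,0,1],[0,0,-0.02,0,0,0,1],[0,0,-0.015,0,0,0,1],[0,0,-0.01,0,0,0,1],[0,0,0,0,0,0,1]]'; python3 -c "
from h import *
need([.584,.3135,.188],128)
cv2.imwrite('pics/side7.png',cv2.resize(bot.camera('side')[70:210,180:340,::-1],None,fx=4.5,fy=4.5,interpolation=cv2.INTER_CUBIC))
cv2.imwrite('pics/top7.png',cv2.resize(bot.camera('top')[130:280,60:260,::-1],None,fx=4,fy=4))"
```

```text
time: 11.3
ee_pos: [0.5832, 0.3132, 0.2781]
tcp_rot: [-180.0, 0.0, 128.0]
wrist_force: [0.5, -0.7, -5.7]
opening: 0.0236
t 11.3 pos [0.5832 0.3132 0.2781] rot [-1.7999e+02  3.0000e-02  1.2801e+02] q [ 28.2  23.6  37.8 104.2  -0.   -9.8] F [ 0.48 -0.71 -5.72] open 0.0236
need shift [-0.0007  0.0034  0.3604] turn [-0.0001  0.0002  0.0001] mm 90.1 deg 0.03
```

View pics/side7.png

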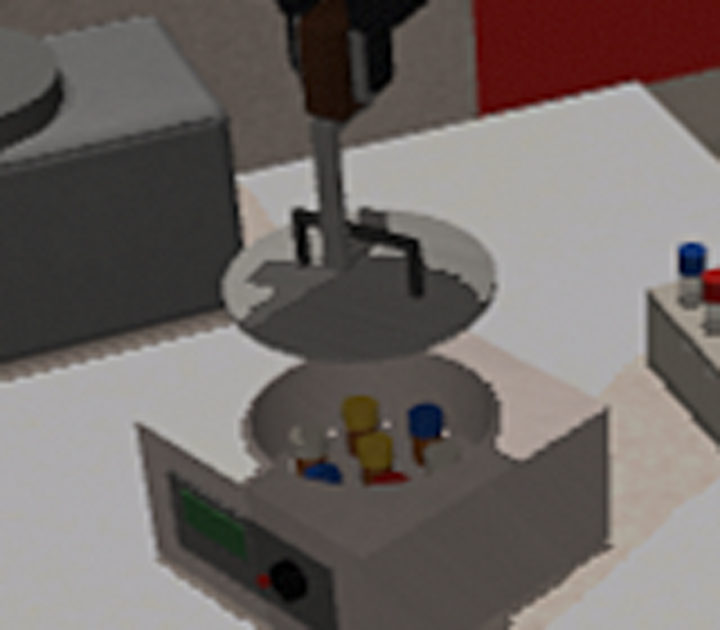

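View pics/top7.png

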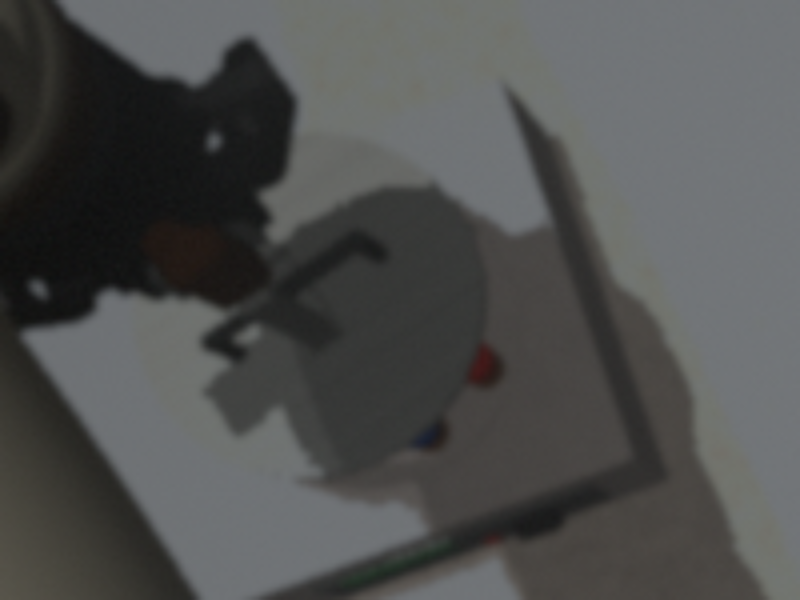

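Run:
```python
from h import *
S=Cam("side");T=Cam("top")
cr=lambda p,k,o:(np.array(p,float)+.5)/k-.5+o
W=lif([[0,0,.010],[-.021,-.007,.074],[-.021,.007,.074],[-.021,-.007,0],[0,-.012,.13],[.0,.012,.13]])
print("pred side crop",((S.proj(W)+.5-[180,70])*4.5).round(0).tolist());print("pred top crop",((T.proj(W)+.5-[60,130])*4).round(0).tolist())
b=S.plane(cr([(297,215),(419,243)],4.5,[180,70]),W[0,2])*1000;print(b.round(1).tolist(),b.mean(0).round(1),np.linalg.norm(b[1]-b[0]))
b=T.plane(cr([(210,342),(365,240)],4,[60,130]),W[0,2])*1000;print(b.round(1).tolist(),b.mean(0).round(1),np.linalg.norm(b[1]-b[0]))
print(W[0])
```

```text
pred side crop [[358.0, 235.0], [337.0, 141.0], [312.0, 135.0], [350.0, 275.0], [360.0, 15.0], [316.0, 5.0]]
pred top crop [[288.0, 295.0], [277.0, 297.0], [244.0, 320.0], [342.0, 332.0], [197.0, 207.0], [137.0, 249.0]]
[[562.0, 344.4, 200.2], [607.9, 291.5, 200.2]] [585.  317.9 200.2] 70.0766561348125
[[563.7, 341.8, 200.2], [605.3, 284.6, 200.2]] [584.5 313.2 200.2] 70.65740525935368
[0.58306895 0.31305845 0.20015242]
```

The lid hangs level, and the bar centre is within about 1 mm of the saddle. I'll carry it gently to the stand.

```bash
python3 -c "
from h import *
need([.527,-.239,.278],128)"
```

```text
t 11.4 pos [0.5831 0.3131 0.2776] rot [-1.7995e+02  2.0000e-02  1.2801e+02] q [ 28.2  23.6  37.7 104.2  -0.   -9.8] F [-0.27 -0.45 -6.55] open 0.0234
need shift [-1.6017e+00 -1.5369e+00  2.0000e-04] turn [-0.0003  0.0001  0.0001] mm 555.0 deg 0.06
```

```bash
python3 -m pendant '[[-0.007,-0.007,0,0,0,0,1],[-0.014,-0.013,0,0,0,0,1],[-0.021,-0.02,0,0,0,0,1],[-0.028,-0.027,0,0,0,0,1],[-0.035,-0.034,0,0,0,0,1],[-0.042,-0.04,0,0,0,0,1],[-0.049,-0.047,0,0,0,0,1],[-0.055,-0.053,0,0,0,0,1],[-0.06,-0.058,0,0,0,0,1],[-0.06,-0.058,0,0,0,0,1],[-0.06,-0.058,0,0,0,0,1],[-0.06,-0.058,0,0,0,0,1]]'; python3 -c "
from h import *
need([.527,-.239,.278],128)"
```

```text
time: 12.6
ee_pos: [0.5624, 0.1297, 0.2774]
tcp_rot: [-179.9, 0.1, 128.0]
wrist_force: [0.9, -0.7, -7.1]
opening: 0.0235
t 12.6 pos [0.5624 0.1297 0.2774] rot [-1.7990e+02  8.0000e-02  1.2799e+02] q [ 1.310e+01  1.030e+01  2.110e+01  1.009e+02 -1.000e-01 -2.490e+01] F [ 0.88 -0.65 -7.08] open 0.0235
need shift [-1.0755e+00 -1.0193e+00  9.0000e-04] turn [-0.0006  0.0005 -0.0001] mm 370.4 deg 0.13
```

```bash
python3 -m pendant '[[-0.06,-0.057,0,0,0,0,1],[-0.06,-0.057,0,0,0,0,1],[-0.06,-0.057,0,0,0,0,1],[-0.06,-0.057,0,0,0,0,1],[-0.06,-0.057,0,0,0,0,1],[-0.06,-0.057,0,0,0,0,1],[-0.06,-0.057,0,0,0,0,1],[-0.06,-0.057,0,0,0,0,1],[-0.06,-0.057,0,0,0,0,1],[-0.06,-0.057,0,0,0,0,1]]'; python3 -c "
from h import *
need([.527,-.239,.278],128)"
```

```text
time: 13.6
ee_pos: [0.5334, -0.0948, 0.2811]
tcp_rot: [179.9, 0.4, 127.6]
wrist_force: [1.3, 0.2, -7.3]
opening: 0.0228
t 13.6 pos [ 0.5334 -0.0948  0.2811] rot [179.88   0.38 127.61] q [-10.    4.9  15.6 100.3  -0.2 -47.6] F [ 1.28  0.17 -7.28] open 0.0228
need shift [-0.4413 -0.3722  0.0145] turn [ 0.0006  0.0021 -0.0022] mm 144.4 deg 0.56
```

```bash
python3 -m pendant '[[-0.06,-0.052,0,0,0.002,-0.002,1],[-0.06,-0.051,0,0,0,0,1],[-0.06,-0.05,0,0,0,0,1],[-0.053,-0.045,0,0,0,0,1],[-0.046,-0.039,0,0,0,0,1],[-0.039,-0.033,0,0,0,0,1],[-0.032,-0.027,0,0,0,0,1],[-0.025,-0.021,0,0,0,0,1],[-0.018,-0.015,0,0,0,0,1],[-0.011,-0.009,0,0,0,0,1],[-0.005,-0.005,0,0,0,0,1],[0,0,0,0,0,0,1]]'; python3 -c "
from h import *
need([.527,-.239,.278],128)
cv2.imwrite('pics/side8.png',cv2.resize(bot.camera('side')[190:410,250:450,::-1],None,fx=2.7,fy=2.7,interpolation=cv2.INTER_CUBIC))
cv2.imwrite('pics/top8.png',cv2.convertScaleAbs(cv2.resize(bot.camera('top')[170:320,380:560,::-1],None,fx=4,fy=4),alpha=2))"
```

```text
time: 14.8
ee_pos: [0.5207, -0.2419, 0.2831]
tcp_rot: [179.8, 0.2, 127.6]
wrist_force: [-0.8, -0.9, -5.8]
opening: 0.0233
t 14.8 pos [ 0.5207 -0.2419  0.2831] rot [179.81   0.19 127.64] q [-2.500e+01  9.700e+00  2.110e+01  1.012e+02  1.000e-01 -6.260e+01] F [-0.83 -0.95 -5.78] open 0.0233
need shift [-0.0063  0.0271  0.0203] turn [ 0.0011  0.0011 -0.002 ] mm 8.6 deg 0.45
```

View pics/side8.png

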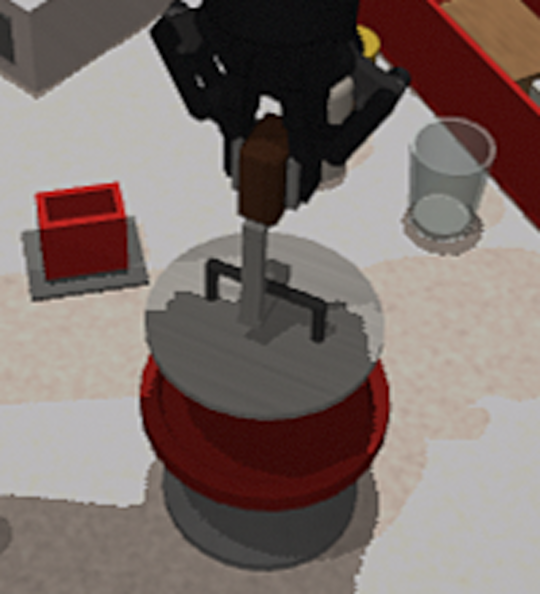

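View pics/top8.png

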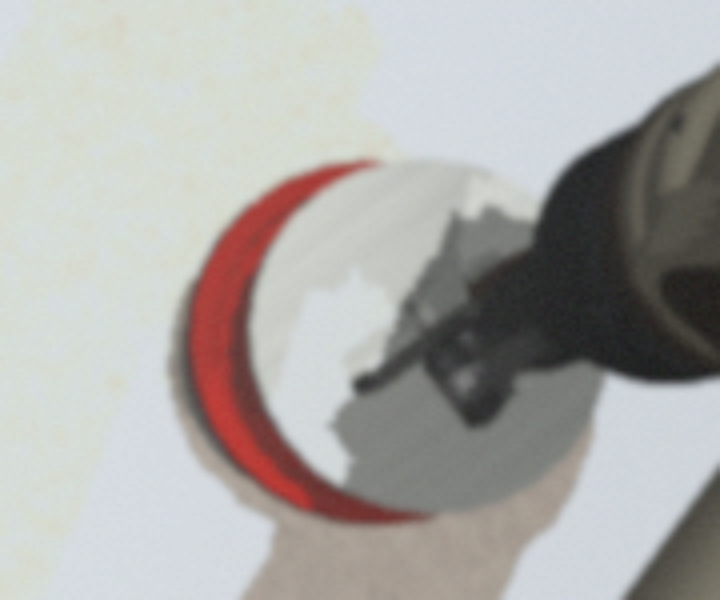

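```bash
python3 -m pendant '[[-0.003,0.01,0.01,0.001,0.001,-0.002,1],[-0.003,0.01,0.015,0,0,0,1],[0,0.007,0.02,0,0,0,1],[0,0,0.025,0,0,0,1],[0,0,0.025,0,0,0,1],[0,0,0.02,0,0,0,1],[0,0,0.015,0,0,0,1],[0,0,0.01,0,0,0,1],[0,0,0.005,0,0,0,1],[0,0,0,0,0,0,1]]'; python3 -c "
from h import *
need([.527,-.239,.243],128)
cv2.imwrite('pics/side9.png',bot.camera('side')[:,:,::-1])
cv2.imwrite('pics/top9.png',bot.camera('top')[:,:,::-1])
s=cv2.imread('pics/side9.png');t=cv2.imread('pics/top9.png')
cv2.imwrite('pics/side9c.png',cv2.resize(s[210:400,270:430],None,fx=3.7,fy=3.7,interpolation=cv2.INTER_CUBIC))
cv2.imwrite('pics/top9c.png',cv2.convertScaleAbs(cv2.resize(t[190:320,400:540],None,fx=4.5,fy=4.5),alpha=2))"
```

```text
time: 15.9
ee_pos: [0.5274, -0.2372, 0.2428]
tcp_rot: [-180.0, -0.1, 128.1]
wrist_force: [-0.6, -0.3, -6.9]
opening: 0.0233
t 15.9 pos [ 0.5274 -0.2372  0.2428] rot [-1.7998e+02 -7.0000e-02  1.2813e+02] q [-24.2   9.3  16.1  96.9   0.  -62.4] F [-0.6  -0.26 -6.91] open 0.0233
need shift [-0.0046 -0.0058 -0.001 ] turn [-0.0001 -0.0004  0.0007] mm 1.9 deg 0.15
```

View pics/side9c.png

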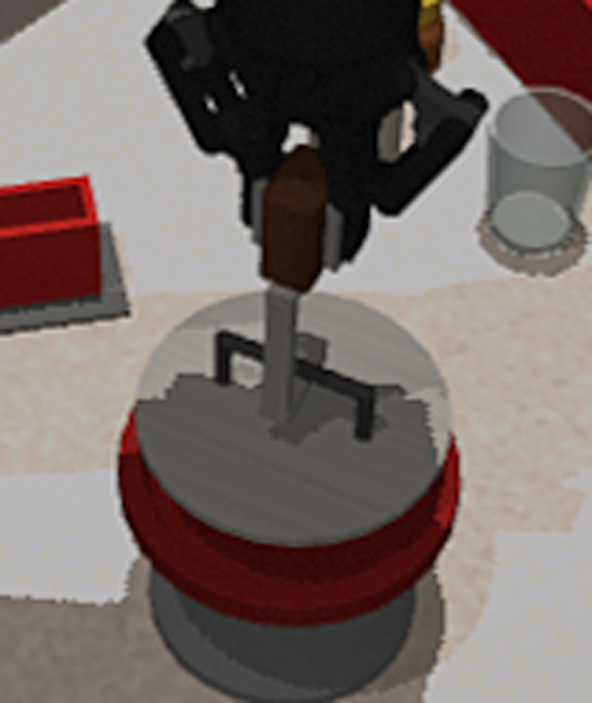

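View pics/top9c.png

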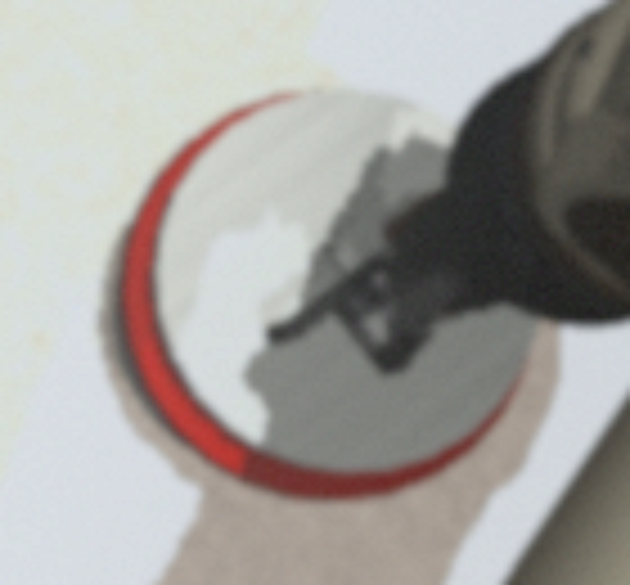

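Run:
```python
from h import *
T=Cam("top");S=Cam("side")
cr=lambda p,k,o:(np.array(p,float)+.5)/k-.5+o
fit=lambda P:np.array(cv2.fitEllipse((P[:,:2]*1000).astype(np.float32))[:2]).round(1)
p=cr([(155,290),(163,235),(182,183),(230,122),(300,93),(170,360),(200,415),(250,458),(320,475),(400,462),(470,425),(515,370),(395,98)],4.5,[400,190])
print("lid top",fit(T.plane(p,.137)).tolist())
p=cr([(135,400),(145,360),(180,325),(225,303),(300,292),(350,297),(400,318),(435,355),(451,410),(440,455),(410,500),(360,532),(300,544),(240,528),(190,498),(150,452)],3.7,[270,210])
print("lid side",fit(S.plane(p,.137)).tolist())
print(bot.get_obs()["ee_pos"].round(4))
```

```text
lid top [[528.6, -233.9], [136.1, 143.8]]
lid side [[528.7, -234.9], [138.7, 140.7]]
[ 0.5275 -0.2372  0.2431]
```

```bash
python3 -m pendant '[[-0.006,-0.012,0.01,0,0,0.0005,1],[0,0,0.015,0,0,0,1],[0,0,0.02,0,0,0,1],[0,0,0.015,0,0,0,1],[0,0,0.01,0,0,0,1],[0,0,0,0,0,0,1]]'; python3 -c "
from h import *
need([.526,-.240,.2104],128)"
```

```text
time: 16.6
ee_pos: [0.526, -0.2407, 0.2242]
tcp_rot: [-180.0, -0.0, 128.0]
wrist_force: [-0.1, 0.5, -7.1]
opening: 0.0231
t 16.6 pos [ 0.526  -0.2407  0.2242] rot [-1.7999e+02 -3.0000e-02  1.2802e+02] q [-24.6   8.8  13.5  94.7   0.  -62.6] F [-0.12  0.46 -7.11] open 0.0231
need shift [0.002  0.0018 0.055 ] turn [-0.     -0.0002  0.0001] mm 13.8 deg 0.04
```

```bash
for i in 1; do python3 -m pendant '[[0,0,0.008,0,0,0,1],[0,0,0.008,0,0,0,1],[0,0,0.008,0,0,0,1],[0,0,0,0,0,0,1]]'; done; python3 -c "
from h import *
need([.526,-.240,.2104],128)"
```

```text
time: 17.0
ee_pos: [0.5261, -0.2406, 0.2178]
tcp_rot: [-180.0, -0.0, 128.0]
wrist_force: [0.6, 0.1, -5.7]
opening: 0.0231
t 17.0 pos [ 0.5261 -0.2406  0.2178] rot [-1.8000e+02 -2.0000e-02  1.2803e+02] q [-24.6   8.7  12.7  94.    0.  -62.6] F [ 0.59  0.12 -5.7 ] open 0.0231
need shift [0.0021 0.0013 0.0295] turn [-0.     -0.0001  0.0002] mm 7.4 deg 0.04
```

```bash
python3 -m pendant '[[0,0,0.006,0,0,0,1],[0,0,0.006,0,0,0,1],[0,0,0,0,0,0,1]]'; python3 -m pendant '[[0,0,0.006,0,0,0,1],[0,0,0,0,0,0,1]]';python3 -m pendant '[[0,0,0.006,0,0,0,1],[0,0,0,0,0,0,1]]'; python3 -c "
from h import *
need([.526,-.240,.2104],128)"
```

```text
time: 17.3
ee_pos: [0.5261, -0.2406, 0.2147]
tcp_rot: [180.0, -0.0, 128.0]
wrist_force: [0.4, 1.0, -6.2]
opening: 0.0231
time: 17.5
ee_pos: [0.5263, -0.2407, 0.2135]
tcp_rot: [180.0, 0.0, 128.0]
wrist_force: [-0.3, -0.3, -5.4]
opening: 0.0234
time: 17.7
ee_pos: [0.5266, -0.2409, 0.2129]
tcp_rot: [179.9, 0.1, 128.0]
wrist_force: [-0.5, -0.1, -2.4]
opening: 0.0234
t 17.7 pos [ 0.5266 -0.2409  0.2129] rot [1.7992e+02 1.3000e-01 1.2803e+02] q [-24.6   8.5  11.9  93.2   0.  -62.6] F [-0.49 -0.13 -2.44] open 0.0234
need shift [0.0043 0.0002 0.0101] turn [0.0004 0.0007 0.0002] mm 2.7 deg 0.16
```

Contact was felt at TCP z ≈ 0.213: the wrist force fell from −6.2 to −2.4 N. I'll check seating.

```bash
python3 -m pendant '[[0,0,0.006,0,0,0,1],[0,0,0,0,0,0,1]]'; python3 -c "
from h import *
cv2.imwrite('pics/side10.png',bot.camera('side')[:,:,::-1])
cv2.imwrite('pics/top10.png',bot.camera('top')[:,:,::-1])
need([.526,-.240,.2104],128)
s=cv2.imread('pics/side10.png');t=cv2.imread('pics/top10.png')
cv2.imwrite('pics/side10c.png',cv2.resize(s[240:400,280:420],None,fx=5,fy=5,interpolation=cv2.INTER_CUBIC)[:750])
cv2.imwrite('pics/top10c.png',cv2.convertScaleAbs(cv2.resize(t[190:320,400:540],None,fx=4.5,fy=4.5),alpha=2))"
```

```text
time: 17.9
ee_pos: [0.5269, -0.241, 0.2121]
tcp_rot: [179.9, 0.2, 128.0]
wrist_force: [0.2, -0.7, -1.9]
opening: 0.0234
t 18.0 pos [ 0.5269 -0.241   0.2123] rot [179.88   0.21 128.03] q [-24.6   8.4  11.8  93.1   0.  -62.6] F [-0.24 -0.87 -2.38] open 0.0233
need shift [ 0.0053 -0.0004  0.0075] turn [0.0007 0.0012 0.0002] mm 2.3 deg 0.25
```

View pics/side10c.png

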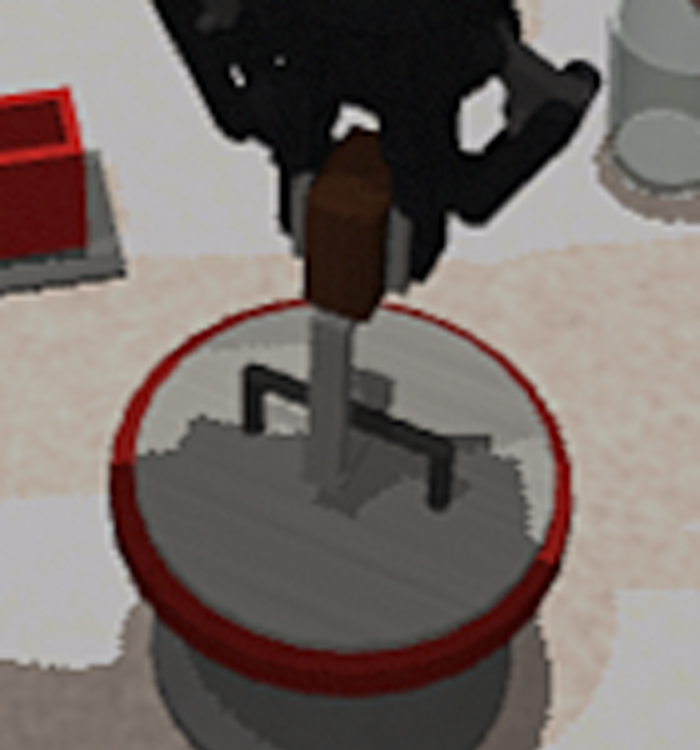

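View pics/top10c.png

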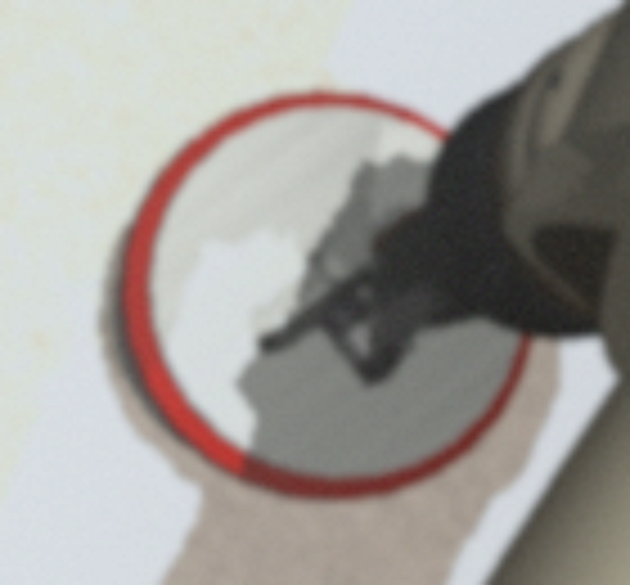

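Run:
```python
from h import *
T=Cam("top");S=Cam("side")
t=cv2.imread('pics/top10.png');s=cv2.imread('pics/side10.png')
def edges(im,C,c,v,z_in,z_out,angs):
    # radial scan: red band inner & outer edge
    q=cv2.cvtColor(im,cv2.COLOR_BGR2HSV).astype(np.float32)
    red=((((q[...,0]<8)|(q[...,0]>170))&(q[...,1]>110)&(q[...,2]>v))*255).astype(np.uint8)
    red=cv2.resize(red,None,fx=4,fy=4,interpolation=cv2.INTER_LINEAR)
    A=[];B=[]
    for a in angs:
        d=np.array([np.cos(a),np.sin(a),0])
        rr=np.arange(.055,.085,.0003)
        P=np.array([c[0],c[1],z_out])+rr[:,None]*d
        uv=C.proj(P);val=np.array([red[int(round((y+.5)*4-.5)),int(round((x+.5)*4-.5))] for x,y in uv])>127
        i=np.where(val)[0]
        if len(i)>3: A.append(uv[i[0]]);B.append(uv[i[-1]])
    return np.array(A),np.array(B)
def circ(P):
    P=P[:,:2]*1000;
    for _ in range(4):
        M=np.c_[2*P,np.ones(len(P))];x=np.linalg.lstsq(M,(P**2).sum(1),rcond=None)[0];r=np.sqrt(x[2]+x[0]**2+x[1]**2)
        e=abs(np.linalg.norm(P-x[:2],axis=1)-r);P=P[e<max(1.0,2*np.median(e))]
    return x[:2].round(1),r.round(1),len(P)
a=np.radians(np.arange(-180,180,4))
for n,im,C,c,v in(("top",t,T,(.5275,-.238),35),("side",s,S,(.527,-.2365),62)):
    A,B=edges(im,C,c,v,0,.1026,a)
    print(n,"lid(z .1076)",circ(C.plane(A,.1076)),"cradle",circ(C.plane(B,.1026)))
```

```text
top lid(z .1076) (array([ 528.1, -239.1]), np.float64(71.4), 68) cradle (array([ 526.7, -236.8]), np.float64(76.2), 60)
side lid(z .1076) (array([ 525.5, -239.1]), np.float64(71.2), 68) cradle (array([ 525.3, -237.6]), np.float64(77.1), 74)
```

```bash
python3 -m pendant '[[0,0,0.01,0,0,0,1],[0,0,0.01,0,0,0,1],[0,0,0.01,0,0,0,1],[0,0,0.01,0,0,0,1],[0,0,0,0,0,0,1]]'; python3 -c "
from h import *
need([.526,-.240,.2005],128)"
```

```text
time: 18.5
ee_pos: [0.5269, -0.241, 0.2012]
tcp_rot: [179.9, 0.2, 128.0]
wrist_force: [0.1, -0.8, -1.5]
opening: 0.0233
t 18.5 pos [ 0.5269 -0.241   0.2012] rot [179.88   0.2  128.03] q [-24.6   8.3  10.3  91.8   0.  -62.6] F [ 0.13 -0.75 -1.49] open 0.0233
need shift [ 0.0053 -0.0005  0.0029] turn [0.0007 0.0011 0.0002] mm 1.5 deg 0.24
```

```bash
python3 -m pendant '[[0,-0.01,0.002,0,0,0,1],[0,-0.02,0,0,0,0,1],[0,-0.02,0,0,0,0,1],[0,0,0,0,0,0,1]]'; python3 -c "
from h import *
need([.526,-.240,.2005],128)"
```

```text
time: 18.9
ee_pos: [0.5161, -0.2493, 0.2007]
tcp_rot: [179.9, 0.2, 128.0]
wrist_force: [-0.1, 0.2, -1.8]
opening: 0.0233
t 18.9 pos [ 0.5161 -0.2493  0.2007] rot [179.89   0.2  128.04] q [-25.8   7.4   9.3  91.7   0.  -63.8] F [-0.12  0.18 -1.81] open 0.0233
need shift [0.005  0.0543 0.0008] turn [0.0006 0.0011 0.0002] mm 13.6 deg 0.23
```

```bash
python3 -m pendant '[[0,-0.02,0,0,0,0,1],[0,-0.03,0,0,0,0,1],[0,-0.03,0,0,0,0,1],[0,-0.03,0,0,0,0,1],[0,0,0,0,0,0,1]]'; python3 -c "
from h import *
need([.526,-.240,.2005],128)"
```

```text
time: 19.4
ee_pos: [0.4922, -0.2682, 0.201]
tcp_rot: [179.9, 0.2, 128.0]
wrist_force: [0.4, -0.2, -1.3]
opening: 0.0239
t 19.4 pos [ 0.4922 -0.2682  0.201 ] rot [179.89   0.23 128.  ] q [-28.6   5.6   7.4  91.5   0.  -66.6] F [ 0.41 -0.25 -1.27] open 0.0239
need shift [0.0055 0.176  0.0022] turn [0.0006 0.0013 0.    ] mm 44.0 deg 0.26
```

```bash
python3 -m pendant '[[0,-0.04,0,0,0,0,1],[0,-0.05,0,0,0,0,1],[0,-0.05,-0.02,0,0,0,1],[0,-0.04,-0.06,0,0,0,1],[0,0,-0.08,0,0,0,1],[0,0,-0.08,0,0,0,1],[0,0,-0.04,0,0,0,1],[0,0,0,0,0,0,1],[0,0,0,0,0,0,1]]'; python3 -c "
from h import *
need([.4985,-.0013,.26],75.3)
cv2.imwrite('pics/side11.png',bot.camera('side')[:,:,::-1])
cv2.imwrite('pics/top11.png',cv2.convertScaleAbs(bot.camera('top')[:,:,::-1],alpha=1.6))"
```

```text
time: 20.3
ee_pos: [0.4505, -0.3003, 0.278]
tcp_rot: [179.9, 0.4, 127.9]
wrist_force: [-0.5, 0.9, -1.4]
opening: 0.0234
t 20.3 pos [ 0.4505 -0.3003  0.278 ] rot [179.86   0.39 127.86] q [-33.7   4.7  15.   99.9   0.  -71.6] F [-0.47  0.92 -1.39] open 0.0234
need shift [0.8269 0.8853 0.0688] turn [0.0017 0.0016 0.292 ] mm 303.3 deg 52.56
```

View pics/side11.png

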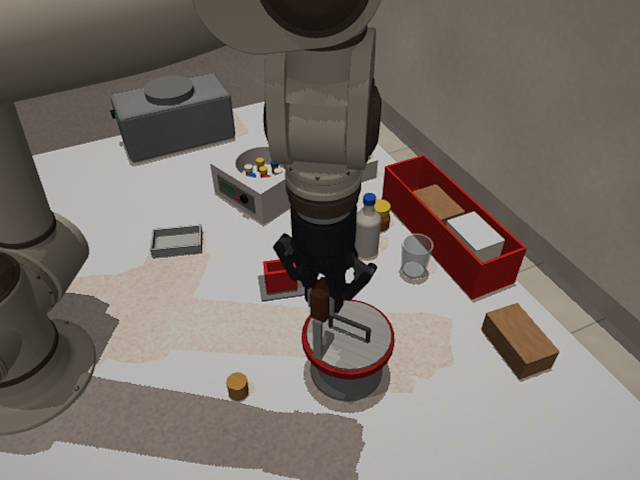

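View pics/top11.png

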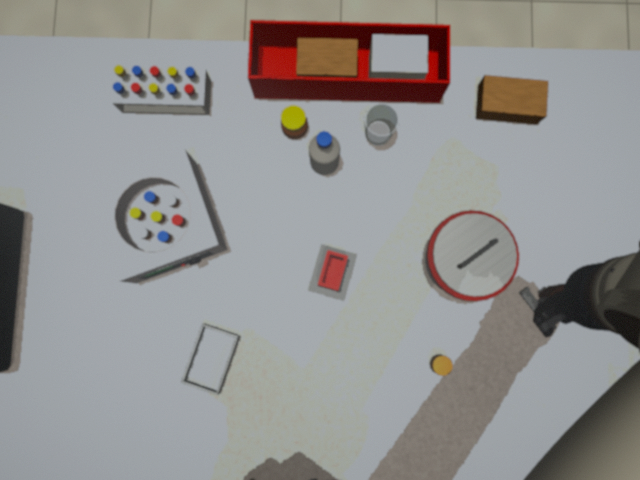

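The lid sits in the cradle and the lifter is clear of it. I'll go back over the caddy.

```bash
python3 -m pendant '[[0.05,0.05,0,0,0,0,1],[0.09,0.1,0,0,0,0,1],[0.1,0.11,0,0,0,0,1],[0.1,0.11,0,0,0,0,1],[0.1,0.11,0,0,0,0,1],[0.1,0.11,0,0,0,0,1],[0.1,0.11,0,0,0,0,1],[0.1,0.1,0,0,0,0,1],[0.06,0.06,0,0,0,0,1],[0.02,0.02,0,0,0,0,1],[0,0,0,0,0,0,1]]'
python3 -m pendant '[[0,0,0,0,0,0.03,1],[0,0,0,0,0,0.042,1],[0,0,0,0,0,0.042,1],[0,0,0,0,0,0.042,1],[0,0,0,0,0,0.042,1],[0,0,0,0,0,0.042,1],[0,0,0,0,0,0.04,1],[0,0,0,0,0,0.01,1],[0,0,0,0,0,0,1]]'; python3 -c "
from h import *
need([.4985,-.0013,.18],75.3)"
```

```text
time: 21.5
ee_pos: [0.4951, 0.0161, 0.268]
tcp_rot: [-179.7, -0.3, 128.0]
wrist_force: [-0.2, -0.1, -1.0]
opening: 0.0232
time: 22.4
ee_pos: [0.4922, 0.0088, 0.2656]
tcp_rot: [-179.3, 0.2, 73.2]
wrist_force: [0.4, 0.1, -2.3]
opening: 0.0235
t 22.4 pos [0.4922 0.0088 0.2656] rot [-179.34    0.22   73.24] q [ 1.  -1.3  7.5 99.5 -0.  17.8] F [ 0.36  0.15 -2.29] open 0.0235
need shift [-0.0303  0.0396  0.342 ] turn [-0.0037  0.0012 -0.0115] mm 86.4 deg 2.18
```

```bash
python3 -m pendant '[[-0.03,0.04,0.06,-0.004,0.001,-0.0115,1],[0,0,0.1,0,0,0,1],[0,0,0.1,0,0,0,1],[0,0,0.07,0,0,0,1],[0,0,0.03,0,0,0,1],[0,0,0,0,0,0,1]]'; python3 -c "
from h import *
need([.4987,-.0013,.165],75.3)"
```

```text
time: 23.0
ee_pos: [0.4989, -0.0056, 0.1723]
tcp_rot: [179.9, 0.1, 75.6]
wrist_force: [-0.2, -0.3, -1.2]
opening: 0.0233
t 23.0 pos [ 0.4989 -0.0056  0.1723] rot [1.7988e+02 7.0000e-02 7.5560e+01] q [-0.6 -2.9 -4.5 88.4 -0.1 13.8] F [-0.18 -0.26 -1.18] open 0.0233
need shift [ 0.0166 -0.0051  0.0294] turn [0.0007 0.0004 0.0015] mm 8.5 deg 0.3
```

```bash
python3 -m pendant '[[0.0166,-0.005,0.03,0.0007,0.0004,0.0015,1],[0,0,0,0,0,0,1],[0,0,0,0,0,0,1]]'; python3 -c "
from h import *
need([.4987,-.0013,.165],75.3)
s=bot.camera('side')[:,:,::-1];cv2.imwrite('pics/side12c.png',cv2.resize(s[200:310,230:330],None,fx=5,fy=5,interpolation=cv2.INTER_CUBIC))
t=bot.camera('top')[:,:,::-1];cv2.imwrite('pics/top12c.png',cv2.convertScaleAbs(cv2.resize(t[220:310,280:390],None,fx=6,fy=6,interpolation=cv2.INTER_CUBIC),alpha=2))"
```

```text
time: 23.3
ee_pos: [0.4994, -0.0013, 0.1663]
tcp_rot: [179.9, -0.0, 75.3]
wrist_force: [-0.6, 0.1, -2.3]
opening: 0.0234
t 23.3 pos [ 0.4994 -0.0013  0.1663] rot [ 1.7988e+02 -4.0000e-02  7.5290e+01] q [-0.1 -2.9 -5.1 87.7  0.  14.6] F [-0.63  0.1  -2.26] open 0.0234
need shift [-0.0009 -0.0027  0.0053] turn [ 0.0007 -0.0002 -0.0001] mm 1.5 deg 0.13
```

View pics/side12c.png

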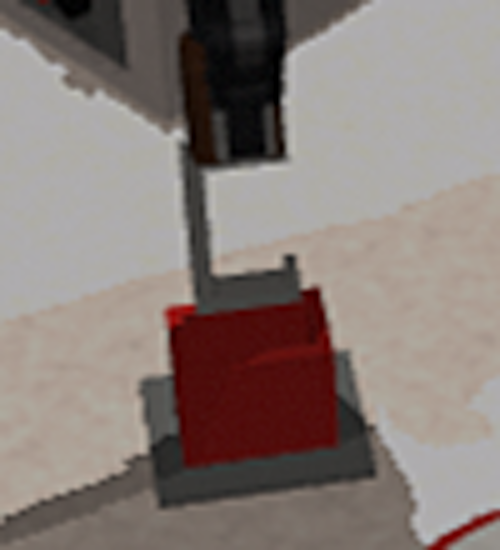

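The hook is centred over the slot (tongue x 197–298, rim 167–320 in the crop). I'll lower it in.

```bash
python3 -m pendant '[[0,-0.002,0.03,0,0,0,1],[0,0,0.03,0,0,0,1],[0,0,0.03,0,0,0,1],[0,0,0.03,0,0,0,1],[0,0,0,0,0,0,1]]'; python3 -c "
from h import *
need([.4987,-.0013,.0944],75.3)"
```

```text
time: 23.9
ee_pos: [0.499, -0.0011, 0.1337]
tcp_rot: [179.9, -0.0, 75.3]
wrist_force: [-0.2, -0.6, -1.2]
opening: 0.0233
t 23.9 pos [ 0.499  -0.0011  0.1337] rot [ 1.7987e+02 -4.0000e-02  7.5300e+01] q [-0.1 -3.  -8.8 84.1  0.  14.6] F [-0.17 -0.64 -1.19] open 0.0233
need shift [-0.0013 -0.0013  0.1573] turn [ 0.0007 -0.0002  0.    ] mm 39.3 deg 0.14
```

```bash
python3 -m pendant '[[-0.001,-0.001,0.03,0,0,0,1],[0,0,0.03,0,0,0,1],[0,0,0.03,0,0,0,1],[0,0,0.03,0,0,0,1],[0,0,0.012,0,0,0,1],[0,0,0,0,0,0,1]]'; python3 -c "
from h import *
need([.4987,-.0013,.0934],75.3)"
```

```text
time: 24.5
ee_pos: [0.4984, -0.0013, 0.0972]
tcp_rot: [179.9, -0.0, 75.3]
wrist_force: [0.5, -0.5, -0.9]
opening: 0.0233
t 24.5 pos [ 0.4984 -0.0013  0.0972] rot [ 1.7991e+02 -3.0000e-02  7.5300e+01] q [ -0.2  -2.7 -12.5  80.1   0.   14.5] F [ 0.48 -0.47 -0.87] open 0.0233
need shift [0.0002 0.001  0.0154] turn [ 0.0005 -0.0002  0.    ] mm 3.8 deg 0.09
```

```bash
python3 -m pendant '[[0,0,0.006,0,0,0,1],[0,0,0.006,0,0,0,1],[0,0,0.004,0,0,0,1],[0,0,0,0,0,0,1]]'; python3 -c "
from h import *
need([.4987,-.0013,.0934],75.3)"
```

```text
time: 24.9
ee_pos: [0.4989, -0.0013, 0.0937]
tcp_rot: [179.8, -0.0, 75.3]
wrist_force: [0.6, 0.3, -1.5]
opening: 0.0235
t 24.9 pos [ 0.4989 -0.0013  0.0937] rot [ 1.7985e+02 -5.0000e-02  7.5300e+01] q [ -0.2  -2.6 -12.9  79.6   0.   14.5] F [ 0.6   0.31 -1.53] open 0.0235
need shift [-0.0001 -0.0008  0.001 ] turn [ 0.0009 -0.0003 -0.    ] mm 0.3 deg 0.16
```

```bash
python3 -m pendant '[[0,0,0.005,0,0,0,1],[0,0,0,0,0,0,1]]';python3 -m pendant '[[0,0,0.005,0,0,0,1],[0,0,0,0,0,0,1]]'
```

```text
time: 25.1
ee_pos: [0.4995, -0.0013, 0.0937]
tcp_rot: [179.7, -0.1, 75.3]
wrist_force: [0.5, -0.6, -1.7]
opening: 0.0234
time: 25.3
ee_pos: [0.5002, -0.0014, 0.0936]
tcp_rot: [179.6, -0.1, 75.3]
wrist_force: [0.1, 0.1, -1.5]
opening: 0.0235
```

z is blocked at 0.0936, the same height as at the grasp, so it's standing on the floor. I'll release it gently.

```bash
python3 -m pendant '[[0,0,0,0,0,0,0.6],[0,0,0,0,0,0,0.5],[0,0,0,0,0,0,0.4],[0,0,0,0,0,0,0.2],[0,0,0,0,0,0,0],[0,0,0,0,0,0,0],[0,0,0,0,0,0,0]]'; python3 -c "
from h import *
need([.4987,-.0013,.0934],75.3)
s=bot.camera('side')[:,:,::-1];cv2.imwrite('pics/side13c.png',cv2.resize(s[200:310,230:330],None,fx=5,fy=5,interpolation=cv2.INTER_CUBIC))"
```

```text
time: 26.0
ee_pos: [0.5003, -0.0014, 0.0933]
tcp_rot: [179.6, -0.1, 75.3]
wrist_force: [1.0, 0.5, 0.2]
opening: 0.0853
t 26.0 pos [ 0.5003 -0.0014  0.0933] rot [ 1.7961e+02 -1.0000e-01  7.5300e+01] q [ -0.2  -2.7 -13.   79.3  -0.   14.5] F [1.03 0.48 0.19] open 0.0853
need shift [-0.0014 -0.0062 -0.0004] turn [ 0.0022 -0.0006  0.    ] mm 1.6 deg 0.41
```

View pics/side13c.png

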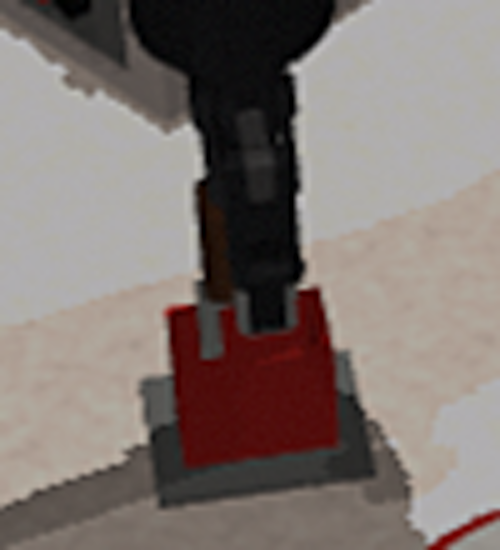

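Released. I'll retreat straight up, then back off to the side for a clear view.

```bash
python3 -m pendant '[[0,0,-0.03,0,0,0,0],[0,0,-0.06,0,0,0,0],[0,0,-0.1,0,0,0,0],[0,0,-0.12,0,0,0,0],[0,0,-0.12,0,0,0,0],[0,0,-0.12,0,0,0,0],[0,0,-0.06,0,0,0,0],[0,-0.1,0,0,0,0,0],[0,-0.14,0,0,0,0,0],[0,-0.14,0,0,0,0,0],[0,-0.06,0,0,0,0,0],[0,0,0,0,0,0,0]]'; python3 -c "
from h import *
need([.4987,-.0013,.0934],75.3)
s=bot.camera('side')[:,:,::-1];cv2.imwrite('pics/side14.png',s)
t=bot.camera('top')[:,:,::-1];cv2.imwrite('pics/top14.png',t);cv2.imwrite('pics/top14b.png',cv2.convertScaleAbs(t,alpha=1.7))"
```

```text
time: 27.25
ee_pos: [0.3889, 0.0271, 0.2648]
tcp_rot: [179.0, -0.3, 75.3]
wrist_force: [1.7, 0.4, 0.9]
opening: 0.0849
t 27.25 pos [0.3889 0.0271 0.2648] rot [178.99  -0.3   75.26] q [  4.  -16.8  -6.1  99.6  -0.   18.8] F [1.67 0.44 0.92] open 0.0849
need shift [-0.0019  0.4416  0.6936] turn [ 0.0056 -0.0017 -0.0002] mm 205.6 deg 1.05
```

View pics/side14.png

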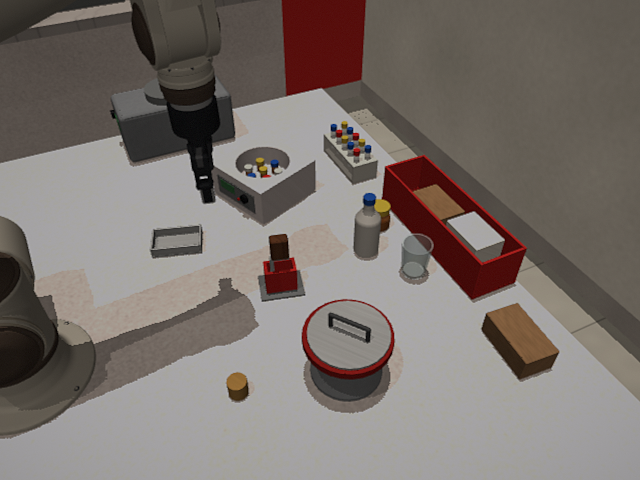

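View pics/top14b.png

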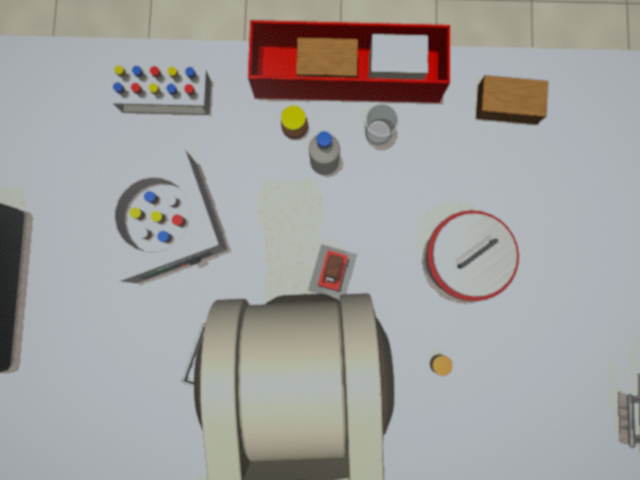

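The lifter stands in its caddy at about (279,246) in the side view, the lid sits in the cradle at about (348,338), and the bystanders are where they were. One last measurement.

Run:
```python
from h import *
T=Cam("top");S=Cam("side")
t=cv2.imread('pics/top14.png');s=cv2.imread('pics/side14.png')
def scan(im,C,c,v):
    q=cv2.cvtColor(im,cv2.COLOR_BGR2HSV);red=((((q[...,0]<8)|(q[...,0]>170))&(q[...,1]>110)&(q[...,2]>v))*255).astype(np.uint8)
    red=cv2.resize(red,None,fx=4,fy=4);A=[];B=[]
    for a in np.radians(np.arange(0,360,4)):
        rr=np.arange(.055,.085,.0003);uv=C.proj(np.array([*c,.1026])+rr[:,None]*[np.cos(a),np.sin(a),0])
        i=np.where([red[int((y+.5)*4),int((x+.5)*4)]>127 for x,y in uv])[0]
        if len(i)>3:A.append(uv[i[0]]);B.append(uv[i[-1]])
    return np.array(A),np.array(B)
def circ(P):
    P=P[:,:2]*1000
    for _ in range(4):
        x=np.linalg.lstsq(np.c_[2*P,np.ones(len(P))],(P**2).sum(1),rcond=None)[0];r=np.sqrt(x[2]+x[0]**2+x[1]**2)
        e=abs(np.linalg.norm(P-x[:2],axis=1)-r);P=P[e<max(1.,2*np.median(e))]
    return x[:2].round(1),r.round(1),len(P)
for n,im,C,v in(("top",t,T,60),("side",s,S,75)):
    A,B=scan(im,C,(.527,-.237),v);print(n,"lid",circ(C.plane(A,.1076)),"cradle",circ(C.plane(B,.1026)))
a=cv2.imread("pics/top0.png")
d=cv2.absdiff(cv2.imread("pics/side0.png"),s).max(2)
for n,(x,y,w,h) in dict(grip=(265,230,30,35),spray_beaker=(352,190,85,95),weight=(222,368,30,35),dish=(148,222,60,38)).items(): print(n,d[y:y+h,x:x+w].mean().round(1),(d[y:y+h,x:x+w]>40).sum())
u=np.hstack([cv2.imread("pics/side0.png")[220:305,250:315],s[220:305,250:315]]);cv2.imwrite("pics/cmp.png",cv2.resize(u,None,fx=5,fy=5,interpolation=cv2.INTER_CUBIC))
```

```text
top lid (array([ 528.2, -239.3]), np.float64(71.6), 74) cradle (array([ 527. , -236.9]), np.float64(76.3), 70)
side lid (array([ 525.7, -239.1]), np.float64(71.2), 75) cradle (array([ 525.3, -237.5]), np.float64(77.0), 83)
grip 12.3 71
spray_beaker 4.0 0
weight 4.3 0
dish 8.9 0
```

View pics/cmp.png

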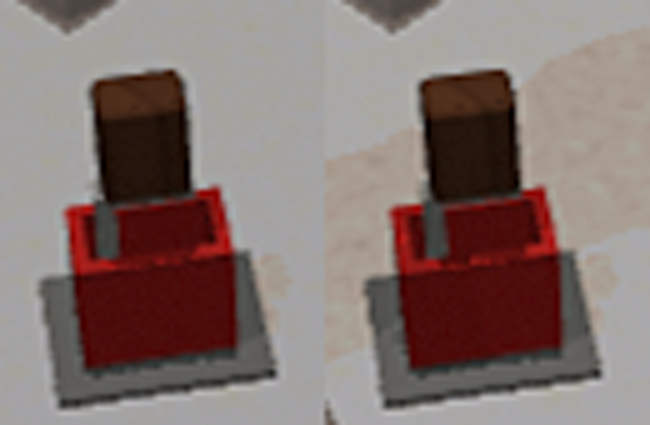

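The lifter stands upright, about 1 mm from where it started. The lid is about 2 mm off the cradle's centre. I'm handing in.

```bash
python3 -c "
from workcell import bot
print(bot.job_done())"
```

```text
the job is handed in; nothing more can be done
None
```

The lid is off the bath and in the stand's cradle, and the lifter is back upright in its caddy and released. I handed the job in just after 27 s on the robot's clock; no verdict was reported.

- **Lift and carry:** I hooked the lifter under the middle of the loop handle. The lid hung level at about 4.5 N and was carried to the stand.
- **Setting down:** The cradle was felt at about 0.103 m, when the wrist force dropped from about −6.2 to −2.4 N. I then lowered the hook free, backed it out and returned it to the caddy.
- **Lid position:** The lid looks flat in the cradle. It is 2.7 mm off centre in the top view and 1.6 mm in the side view, both inside the 6 mm limit. The two cameras disagree by 1–2 mm throughout.
- **Lifter:** Side pictures from before and after show it upright and within about 1 mm of its starting place. While it was being set down, the wrist force did not show floor contact. I judged contact from the height stopping at 0.0936 m, about the height of the first grasp (0.0934 m).
- **Bystanders:** The side view showed no change around the spray, beaker, weight and dish. I checked the jar by eye only.

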